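# Blank off the suction manifold and open its valve

## Task

Shut the manifold's valve fully, then push every cap that lies on the bench fully down onto the pipe stub it fits; they differ only slightly in size, so find each cap's stub by trying, and leave any spare stub open for its hose. When all the caps are home, open the valve by one full turn of its handwheel, to its stop, and leave the other things on the bench alone.

Things in the scene. Friction and masses are not known exactly. Their poses are not given: they have to be found in the camera images.
- cap_1: Loose black push-on cap, mouth down; one of four alike outside, 3 or 4 present. Skirt 46 mm across, 18 high, 4 mm top plate, grip boss 26 mm across, 24 high (46 mm in all), 60 g. Origin: centre of the lip (underside), z up. Inside: bore 18 mm deep, 2 mm wider than one stub size, and a plug 2 mm narrower than that stub's inside, from 4 mm above the lip. It fits that size only; which is not told.
- cap_2: Loose black push-on cap, mouth down; one of four alike outside, 3 or 4 present. Skirt 46 mm across, 18 high, 4 mm top plate, grip boss 26 mm across, 24 high (46 mm in all), 60 g. Origin: centre of the lip (underside), z up. Inside: bore 18 mm deep, 2 mm wider than one stub size, and a plug 2 mm narrower than that stub's inside, from 4 mm above the lip. It fits that size only; which is not told.
- cap_3: Loose black push-on cap, mouth down; one of four alike outside, 3 or 4 present. Skirt 46 mm across, 18 high, 4 mm top plate, grip boss 26 mm across, 24 high (46 mm in all), 60 g. Origin: centre of the lip (underside), z up. Inside: bore 18 mm deep, 2 mm wider than one stub size, and a plug 2 mm narrower than that stub's inside, from 4 mm above the lip. It fits that size only; which is not told.
- cap_4: Loose black push-on cap, mouth down; one of four alike outside, 3 or 4 present. Skirt 46 mm across, 18 high, 4 mm top plate, grip boss 26 mm across, 24 high (46 mm in all), 60 g. Origin: centre of the lip (underside), z up. Inside: bore 18 mm deep, 2 mm wider than one stub size, and a plug 2 mm narrower than that stub's inside, from 4 mm above the lip. It fits that size only; which is not told.
- port0 (a point): Centre of the rim, z = 95 mm, of the leftmost stub (next to the valve): an open upright tube, 3 mm wall, 45 mm out of the block, 22, 27, 32 or 37 mm across; the order changes and is not told. The right cap goes down till its plate is on the rim (lip 18 mm below it, 1 mm play all round); stub too big: lip stops on the rim; too small: 4 mm below it.
- port1 (a point): Centre of the rim, z = 95 mm, of the second stub from the left: an open upright tube, 3 mm wall, 45 mm out of the block, 22, 27, 32 or 37 mm across; the order changes and is not told. The right cap goes down till its plate is on the rim (lip 18 mm below it, 1 mm play all round); stub too big: lip stops on the rim; too small: 4 mm below it.
- port2 (a point): Centre of the rim, z = 95 mm, of the third stub from the left: an open upright tube, 3 mm wall, 45 mm out of the block, 22, 27, 32 or 37 mm across; the order changes and is not told. The right cap goes down till its plate is on the rim (lip 18 mm below it, 1 mm play all round); stub too big: lip stops on the rim; too small: 4 mm below it.
- port3 (a point): Centre of the rim, z = 95 mm, of the rightmost stub: an open upright tube, 3 mm wall, 45 mm out of the block, 22, 27, 32 or 37 mm across; the order changes and is not told. The right cap goes down till its plate is on the rim (lip 18 mm below it, 1 mm play all round); stub too big: lip stops on the rim; too small: 4 mm below it.
- manifold: Fixed grey suction manifold: block 80 mm deep (x), 300 mm long (y), top at 50 mm, with four stubs on its y axis at y = +105, +35, -35, -105 mm (port0 to port3) and a brass valve beyond its +y end. Origin: under the middle of the block, z up, x away from the robot. Place and yaw (up to 0.15 rad) vary.
- handwheel (a joint): Valve handwheel on a vertical axis, rad: 0 = shut (stop), 6.283 = open one full turn (stop); opens counterclockwise seen from above. At both stops its upright crank peg is at the manifold's -x side (towards the robot); at value v it is v counterclockwise from there. Starts partly open, stays where it is left, needs about 2 N at the peg.
- wheel_axis (a point): Point on the handwheel's vertical axis, at the top of its flat rim (z = 72 mm); at y = +230 mm in the manifold's frame. The wheel is 115 mm across.
- wheel_peg (a point): Top centre (z = 117 mm) of the crank peg: a fixed upright round black peg 16 mm thick, 45 mm tall above the rim, 48 mm from the wheel's axis. It may be pinched and led round without turning the gripper.
- tape_measure: Yellow pocket tape measure, 40x80x66 mm, loose bystander. Origin: centre of its underside.
- sanding_block: Brown sanding block, 65x100x28 mm, loose bystander. Origin: centre of its underside.
- masking_tape: Roll of masking tape lying flat, 104 mm across, 25 mm high, loose bystander. Origin: centre of its underside.
There are look-alikes about, which are no part of the job. What is shaped like the cap_3 but red is not meant.

How it is judged:
By the outcome, as a careful person would: the job done as asked, in the order asked, and still so for the second after the job is handed in, with the robot touching nothing.
Of cap_1, cap_2, cap_3, cap_4 only 3 to 4 are there at a start; the rules pass over those that are not, and their reading is None.
At some moment in a run one of cap_1, cap_2, cap_3, cap_4 may be knocked a few centimetres aside while the robot is not near it.
It also fails if it takes over 210 s, if anything falls off the work surface, if the arm or the gripper's body presses on something with over 40 N, if the wrist force passes 120 N, or if a joint passes its speed limit or range.

## Robot

A 7-joint arm with a two-finger parallel gripper is mounted at the origin on a cart in front of the work surface, level with it; the furniture and walls round the work are solid. World frame = base frame: x ahead of the robot, y to its left, z up, the work surface at z = 0. Lengths are in m, angles in rad, forces in N, time in s.
With the tool pointing down it reaches from about 0.4 to 0.85 m from the base axis. Payload 10.4 kg.
Tool frame: the origin (TCP) lies at the very end of the fingers, on their centre line; the grasp point (between the pads) lies 19 mm behind it; y points along the fingers, z is the direction in which the jaws open and shut, and the axes are right-handed (so a half turn about y gives the same grasp; the last joint's range is limited). The gripper opens to 85 mm and grips with 20 to 120 N. Pads are 22 mm wide; open, the fingers measure 114 mm over their backs; the gripper's body (76 mm by 85 mm) begins 54 mm behind the grasp point. The pads swing forward as they close: fully open they stand 13 mm farther back than shut.
Start: joints at [-1.188, 0.332, -0.065, 1.46, 0.022, 1.35, -0.088], TCP at [0.247, 0.574, 0.231] pointing down, gripper open.
Joint ranges: [-2.6, 2.6], [-0.5, 2.12], [-1.47, 1.34], [0.16, 2.42], [-1.27, 4.41], [0.06, 2.06], [-2.6, 2.6]. Speed limits (rad/s): [2.22, 2.22, 2.79, 2.79, 3.14, 3.14, 3.14].

## Interface

Orientations are given as a unit quaternion [x, y, z, w].
In Python, from workcell import manip gives the robot as it stands.
- The arm moves only by the tool arm_command, never from a script. Its argument "commands" is a list that holds one entry, the list of rows, each a list of 6 numbers: the shift along the world's x, y, z in cm, then the turn, a rotation vector about the world's x, y, z in degrees. A call has 1 to 20 rows; each row is the pose to reach, as a shift and turn from the pose commanded when the call began; what a row does not reach only later rows make up. A row lasts 1/10 s, in which the tool goes at most 50 mm and 8.59 degrees, less where a joint would pass 70% of its speed; a pose out of reach is approached as far as the arm can. A call with a gripper value outside its range is refused whole. "claw" is the finger opening in cm, from 0 to 8.54, set as the call begins (left out, the last holds). The fingers move at their own pace and stop on an object; "newtons" is the grip in N (left out, the last holds). Time passes only in rows, so rows that repeat a pose let the fingers close. It gives the time, the measured TCP pose, the force and the opening at its end, in the units of the state.
- manip.get_obs(): the state, without advancing time (a new reading comes with each control period).
- manip.camera(name): name is "scene" or "top" or "wrist"; returns a dict with "pixels" (420x560x3 uint8, blue, green, red), "depth" (420x560 float32, m along the optical axis (not along the pixel's ray), 0 where there is no reading), "K" (3x3 intrinsics, pixels), "rvec" (rotation vector, rad) and "tvec" (3), from world to camera coordinates, as OpenCV has them. Camera axes: x right, y down, z forward; pixel columns grow to the right and rows downward; lengths in m; the calibration is good to about 2 mm. A picture is of the moment at which its call begins.
- manip.hand_in(): hands the job in, once; it reports no verdict.
Trained networks look in the newest picture that a camera, given by its name, has taken for a name from the list of things; names that differ only in an ending like _2 or _b are one class to them, and where a whole thing is asked for, a point or a joint stands for the part that bears it (a point fixed in the world has none). Each returns a list of dicts, best first, with "p" (0 to 1); they miss things now and then, are a little off and sometimes report something else, mostly with a low value. They report only what shows in the picture. A call takes as long as a camera call. They do not tell look-alikes from the thing itself.
- manip.masks_of(camera, thing): "mask" (420x560 bool, what is visible of it) and "bbox" ([left, top, right, bottom] in pixels, round what is visible of it).
The state is a dict: "clock": time; "joint_pos": joint angles; "joint_velocities": joint speeds; "tau": joint torques, N m; "position": TCP position; "ee_rot": TCP orientation; "ft_force": force on the tool from outside, world axes, zero at the start; "torque": the same for the moment, N m; "grip_width": opening from 0.0 (shut) to 1.0 (fully open).
Only numpy, scipy, OpenCV 4.12 (cv2) and the standard library are available. Lean on these libraries where they do the work, as an engineer would, in place of code of your own. Each camera call takes 0.05 s, during which the arm holds its last target.

## Working session

There is one attempt and no reset: what is moved stays moved. The work goes in short steps, Python scripts to look and compute and a tool call to move; the robot and the scene stay as the last step left them, time stands still between calls to the robot, and variables do not carry over. Pictures are saved under pics/ and viewed, and the job is handed in when it is done.

Besides the shell and the picture viewer there is one more tool, called after "Emit:" by a JSON object that holds its "method" and its "body", one argument or row to a line. arm_command: Moves the arm, as the interface text tells. Its arguments: {"type":"object","properties":{"commands":{"type":"array"},"claw":{"type":"number"},"newtons":{"type":"number"}},"required":["commands"]}

```bash
mkdir -p pics; ls; python3 - <<'E'
from workcell import manip
import cv2
o=manip.get_obs()
print(o)
for n in ["scene","top","wrist"]:
    c=manip.camera(n)
    cv2.imwrite(f"pics/{n}0.png",c["pixels"]); print(n,c["K"],c["rvec"],c["tvec"])
print(manip.get_obs()["clock"])
E
```

```text
pics
{'clock': 0.0, 'joint_pos': array([-1.18755198,  0.33289928, -0.06468286,  1.46096883,  0.02160393,
        1.34991188, -0.08851311]), 'joint_velocities': array([ 0.00035935, -0.00046116, -0.00082812,  0.00154981, -0.00074204,
        0.00070109,  0.0003814 ]), 'tau': array([-1.91066820e-04, -6.25437355e+01,  4.91072831e-02, -3.91617322e+01,
        1.62509020e-02,  9.71442409e-03, -1.27015326e-05]), 'position': array([0.24660834, 0.57386285, 0.23048565]), 'ee_rot': array([ 0.69311912, -0.14258582,  0.14242872, -0.69207602]), 'ft_force': array([-0.01989953,  0.19943768,  0.89708765]), 'torque': array([-0.01124375, -0.01922696, -0.03288454]), 'grip_width': 1.0024391632533605}
scene [[526.60723805   0.         287.06794415]
 [  0.         526.60723805 217.07992006]
 [  0.           0.           1.        ]] [ 1.21680634 -1.92557493  1.20012628] [0.19194589 0.28533134 0.91907651]
top [[448.67532023   0.         273.6898146 ]
 [  0.         448.67532023 209.31888873]
 [  0.           0.           1.        ]] [ 2.20041075 -2.14287118  0.09768115] [-0.04920565  0.5211604   1.31090995]
wrist [[338.13389968   0.         277.78755924]
 [  0.         338.13389968 214.13264541]
 [  0.           0.           1.        ]] [-2.39495034 -1.57928581 -0.24622958] [-0.62419459 -0.04160683  0.38003468]
0.15
```

View pics/scene0.png

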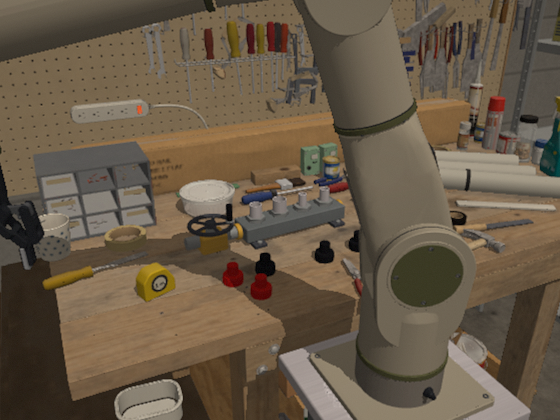

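View pics/top0.png

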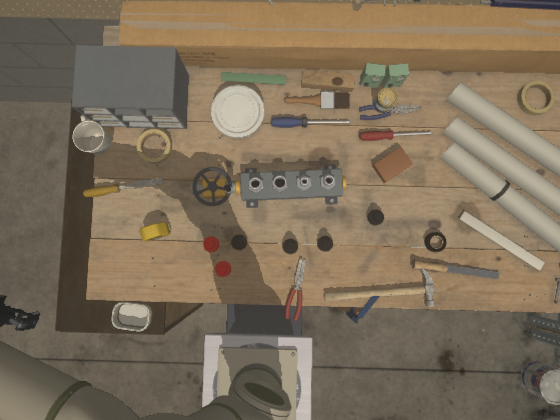

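View pics/wrist0.png

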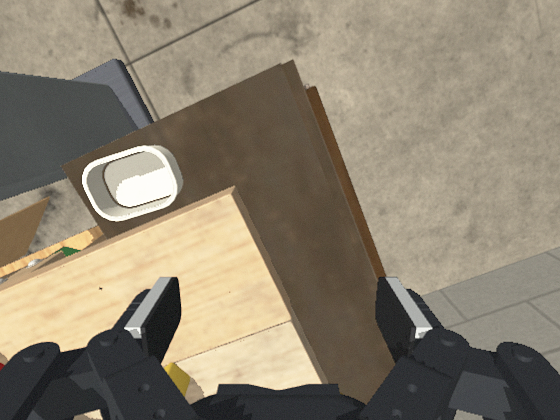

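```bash
cat > h.py <<'E'
from workcell import manip
import cv2, numpy as np
def cam(n,save=None):
    c=manip.camera(n)
    R=cv2.Rodrigues(np.array(c["rvec"],float))[0]; t=np.array(c["tvec"],float).reshape(3)
    c["R"],c["t"]=R,t
    d=c["depth"]; K=c["K"]; v,u=np.mgrid[0:420,0:560]
    P=np.stack([(u-K[0,2])/K[0,0]*d,(v-K[1,2])/K[1,1]*d,d],-1)
    W=(P-t)@R; W[d==0]=np.nan
    c["W"]=W
    if save: cv2.imwrite(save,c["pixels"])
    return c
def ray(c,u,v,z):
    K=c["K"]; r=np.array([(u-K[0,2])/K[0,0],(v-K[1,2])/K[1,1],1.])@c["R"]; o=-c["t"]@c["R"]
    return o+r*(z-o[2])/r[2]
def proj(c,p):
    q=c["R"]@np.array(p)+c["t"]; q=c["K"]@q; return q[:2]/q[2]
E
python3 - <<'E'
from h import *
c=cam("top")
W=c["W"]
print("table z",np.nanmedian(W[270:285,130:260,2]))
for th in ["cap_1","manifold","handwheel","wheel_peg","port0","tape_measure","sanding_block","masking_tape"]:
    for m in manip.masks_of("top",th):
        k=m["mask"]; w=W[k]; ys,xs=np.nonzero(k)
        print(th,round(m["p"],2),np.round(m["bbox"]),"c",xs.mean().round(1),ys.mean().round(1),"ray z46",ray(c,xs.mean(),ys.mean(),.046).round(3),"med",np.nanmedian(w,0).round(3),"zmax",np.nanmax(w[:,2]).round(3))
x=c["pixels"][150:280,180:400]; cv2.imwrite("pics/topz.png",cv2.resize(x,None,fx=3.6,fy=3.6,interpolation=cv2.INTER_CUBIC))
np.save("top.npy",W); 
E
```

```text
table z 0.0001577680747595078
cap_1 0.76 [216. 261. 232. 277.] c 222.3 268.7 ray z46 [0.344 0.109 0.046] med [0.343 0.11  0.024] zmax 0.051
cap_1 0.74 [283. 238. 297. 254.] c 289.7 245.7 ray z46 [ 0.415 -0.085  0.046] med [ 0.415 -0.086  0.024] zmax 0.054
cap_1 0.69 [315. 237. 332. 248.] c 324.6 243.3 ray z46 [ 0.425 -0.186  0.046] med [ 0.426 -0.187  0.025] zmax 0.052
cap_1 0.59 [232. 235. 248. 250.] c 238.7 242.2 ray z46 [0.422 0.064 0.046] med [0.422 0.065 0.023] zmax 0.051
cap_1 0.59 [365. 211. 387. 227.] c 374.8 217.4 ray z46 [ 0.504 -0.331  0.046] med [ 0.505 -0.334  0.024] zmax 0.051
cap_1 0.48 [205. 237. 214. 251.] c 210.4 244.0 ray z46 [0.414 0.146 0.046] med [0.414 0.147 0.025] zmax 0.052
manifold 0.84 [187. 163. 348. 204.] c 266.7 186.1 ray z46 [ 0.588 -0.013  0.046] med [ 0.583 -0.005  0.05 ] zmax 0.124
handwheel 0.98 [193. 170. 234. 206.] c 210.6 186.2 ray z46 [0.584 0.152 0.046] med [0.577 0.148 0.072] zmax 0.124
handwheel 0.65 [188. 165. 347. 208.] c 267.3 185.8 ray z46 [ 0.589 -0.015  0.046] med [ 0.584 -0.008  0.05 ] zmax 0.124
wheel_peg 0.89 [192. 170. 232. 208.] c 211.4 187.3 ray z46 [0.581 0.149 0.046] med [0.575 0.144 0.072] zmax 0.124
port0 0.76 [190. 168. 347. 208.] c 266.4 185.8 ray z46 [ 0.589 -0.012  0.046] med [ 0.584 -0.005  0.05 ] zmax 0.124
port0 0.74 [136. 221. 172. 246.] c 154.4 231.0 ray z46 [0.448 0.311 0.046] med [0.447 0.308 0.058] zmax 0.072
tape_measure 0.63 [137. 221. 169. 244.] c 154.2 231.3 ray z46 [0.447 0.311 0.046] med [0.446 0.307 0.06 ] zmax 0.072
sanding_block 0.79 [373. 145. 414. 184.] c 391.9 164.5 ray z46 [ 0.662 -0.381  0.046] med [ 0.666 -0.386  0.028] zmax 0.037
masking_tape 0.73 [136. 128. 172. 164.] c 153.6 146.1 ray z46 [0.699 0.326 0.046] med [0.704 0.335 0.024] zmax 0.035
```

View pics/topz.png

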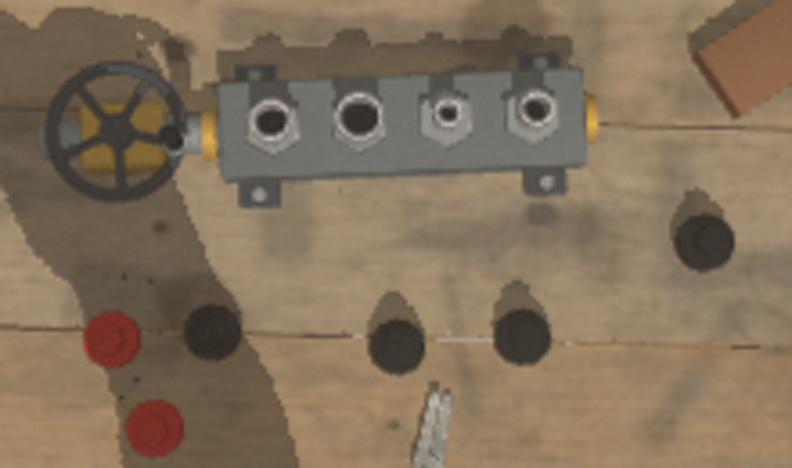

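```bash
cat >> h.py <<'E'
from scipy.spatial.transform import Rotation as Rot
def pose():
    o=manip.get_obs(); R=Rot.from_quat(o["ee_rot"]).as_matrix()
    return o["clock"],o["position"].round(4),"toolY",R[:,1].round(3),"jawZ",R[:,2].round(3),"jaw ang",np.degrees(np.arctan2(R[1,2],R[0,2])).round(1),"f",o["ft_force"].round(1),"w",round(o["grip_width"]*85.4,1)
E
python3 - <<'E'
from h import *
print(pose())
W=np.load("top.npy"); z=W[...,2]
reg=np.zeros(z.shape,bool); reg[160:212,185:350]=1
def show(name,m):
    n,l,s,ce=cv2.connectedComponentsWithStats(m.astype(np.uint8),connectivity=8)
    for i in range(1,n):
        if s[i,4]>3: print(name,s[i],ce[i].round(1),np.nanmean(W[l==i],0).round(4))
show("stub",reg&(z>.088)&(z<.1))
show("peg",reg&(z>.105))
m=reg&(z>.065)&(z<.08); m[:,236:]=0
p=W[m][:,:2].astype(np.float32)
(cx,cy),r=cv2.minEnclosingCircle(p); print("wheel",cx,cy,r,len(p))
m=reg&(z>.045)&(z<.055); p=W[m][:,:2].astype(np.float32); p=p[p[:,1]<0.09]; print("block",cv2.minAreaRect(p))
E
```

```text
(0.6, array([0.2467, 0.5743, 0.2314]), 'toolY', array([ 0.,  0., -1.]), 'jawZ', array([0.395, 0.919, 0.   ]), 'jaw ang', np.float64(66.7), 'f', array([-0.3, -0.4,  0.4]), 'w', 85.5)
stub [273 176   7   6  12] [275.8 177.8] [ 0.6055 -0.0392  0.095 ]
stub [281 176   5   5  10] [283.  177.7] [ 0.6066 -0.0597  0.0939]
stub [300 177   8   8  26] [303.9 180.8] [ 0.5992 -0.1191  0.0948]
stub [324 176   4   4   6] [325.5 177.2] [ 0.6109 -0.18    0.0962]
stub [324 176  10   9  26] [329.3 180.5] [ 0.602  -0.1913  0.0939]
stub [249 178  12  11  42] [254.4 182.9] [0.5895 0.021  0.0945]
stub [273 182  13   7  24] [279.3 185.9] [ 0.5829 -0.0498  0.0939]
peg [224 185   6   6  28] [226.5 187.3] [0.5717 0.0971 0.1162]
wheel 0.5803331732749939 0.14473210275173187 0.057884376496076584 620
block ((0.5959293246269226, -0.07701660692691803), (0.08053556084632874, 0.3329446017742157), 3.992182493209839)
```

Emit:
{"method": "arm_command", "body": {
  "commands": [
    [[32.5,-47.7,0,0,0,-63],[32.5,-47.7,0,0,0,-63],[32.5,-47.7,0,0,0,-63],[32.5,-47.7,0,0,0,-63],[32.5,-47.7,0,0,0,-63],[32.5,-47.7,0,0,0,-63],[32.5,-47.7,0,0,0,-63],[32.5,-47.7,0,0,0,-63],[32.5,-47.7,0,0,0,-63],[32.5,-47.7,0,0,0,-63],[32.5,-47.7,0,0,0,-63],[32.5,-47.7,0,0,0,-63],[32.5,-47.7,0,0,0,-63],[32.5,-47.7,0,0,0,-63],[32.5,-47.7,0,0,0,-63],[32.5,-47.7,0,0,0,-63]]
  ],
  "claw": 6,
  "newtons": 30
}}

```text
clock: 2.2
position: [0.5712, 0.0988, 0.2314]
ee_rot: [-0.517, 0.483, -0.483, 0.517]
ft_force: [-0.1, -0.2, -0.2]
grip_width: 0.703
```

```bash
python3 - <<'E'
from h import *
print(pose(), manip.get_obs()["joint_pos"].round(2))
c=cam("wrist","pics/w1.png")
W=c["W"];z=W[...,2]
for nm,lo,hi in (("peg",.1,.125),("stub",.088,.1)):
    m=(z>lo)&(z<hi)
    n,l,s,ce=cv2.connectedComponentsWithStats(m.astype(np.uint8),connectivity=8)
    for i in range(1,n):
        if s[i,4]>30: print(nm,s[i],ce[i].round(1),np.nanmean(W[l==i],0).round(4),"bbox ctr",((np.nanmin(W[l==i],0)+np.nanmax(W[l==i],0))/2).round(4))
m=(z>.065)&(z<.078); p=W[m][:,:2].astype(np.float32); print(cv2.minEnclosingCircle(p))
E
```

```text
(2.2, array([0.5712, 0.0988, 0.2314]), 'toolY', array([-0.   ,  0.001, -1.   ]), 'jawZ', array([ 0.998,  0.068, -0.   ]), 'jaw ang', np.float64(3.9), 'f', array([-0.1, -0.2, -0.2]), 'w', 60.0) [-0.61  0.24  0.42  1.61 -0.1   1.32 -0.1 ]
peg [270 198  20  23 367] [279.7 208.9] [0.5738 0.0979 0.1146] bbox ctr [0.5738 0.0964 0.1094]
stub [547  26  13  13 119] [554.4  32.7] [0.7687 0.2419 0.0928] bbox ctr [0.7715 0.2427 0.0938]
stub [271 194  18   9  63] [279.4 197. ] [0.5734 0.1023 0.0942] bbox ctr [0.5737 0.101  0.094 ]
stub [276 267  34  34 476] [292.2 283.7] [0.5912 0.0193 0.0934] bbox ctr [0.5913 0.0187 0.0924]
stub [273 328  37  35 556] [291.2 345.6] [ 0.5959 -0.0503  0.0931] bbox ctr [ 0.5957 -0.0506  0.0923]
((0.6859612464904785, 0.0758223831653595), 0.2164970189332962)
```

View pics/w1.png

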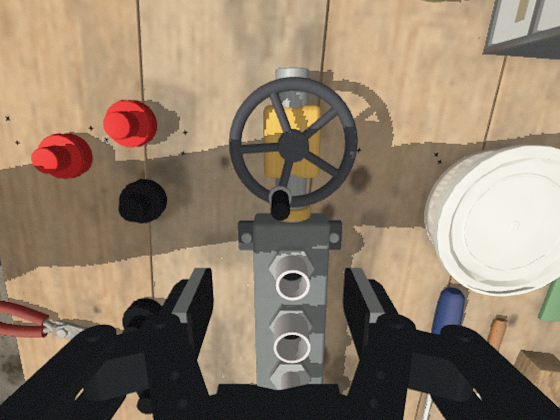

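Emit:
{"method": "arm_command", "body": {
  "commands": [
    [[0.2,-0.1,-5,0,0,0],[0.2,-0.1,-10,0,0,0],[0.2,-0.1,-14.4,0,0,0],[0.2,-0.1,-14.4,0,0,0],[0.2,-0.1,-14.4,0,0,0]]
  ]
}}

```text
clock: 2.75
position: [0.5738, 0.0967, 0.0883]
ee_rot: [0.516, -0.483, 0.483, -0.516]
ft_force: [-0.6, 0.8, 1.4]
grip_width: 0.7
```

Emit:
{"method": "arm_command", "body": {
  "commands": [
    [[0,0,0,0,0,0],[0,0,0,0,0,0],[0,0,0,0,0,0],[0,0,0,0,0,0],[0,0,0,0,0,0],[0,0,0,0,0,0],[0,0,0,0,0,0]]
  ],
  "claw": 1.2,
  "newtons": 25
}}

```text
clock: 3.45
position: [0.5745, 0.0965, 0.0891]
ee_rot: [-0.515, 0.483, -0.484, 0.517]
ft_force: [-3.4, -0.2, 7.0]
grip_width: 0.181
```

```bash
python3 - <<'E'
from h import *
print(pose())
a=np.array([.5803,.1447]); p=manip.get_obs()["position"][:2]
r=p-a; print(np.linalg.norm(r)); th0=np.degrees(np.arctan2(r[1],r[0])); print(th0)
# start angle to 183.9-? in steps of 8 deg
for th in list(np.arange(th0%360,178,-8)): 
    q=a+.048*np.array([np.cos(np.radians(th)),np.sin(np.radians(th))]); print(round(th,1),((q-p)*100).round(2))
E
```

```text
(3.45, array([0.5745, 0.0965, 0.0891]), 'toolY', array([ 0.002,  0.001, -1.   ]), 'jawZ', array([0.998, 0.065, 0.002]), 'jaw ang', np.float64(3.7), 'f', array([-3.4, -0.2,  7. ]), 'w', 15.4)
0.04857464603172316
-96.81826530289726
263.2 [0.01 0.06]
255.2 [-0.65  0.18]
247.2 [-1.28  0.4 ]
239.2 [-1.88  0.7 ]
231.2 [-2.43  1.08]
223.2 [-2.92  1.54]
215.2 [-3.35  2.06]
207.2 [-3.69  2.63]
199.2 [-3.96  3.25]
191.2 [-4.13  3.89]
183.2 [-4.22  4.56]
```

Emit:
{"method": "arm_command", "body": {
  "commands": [
    [[-0.65,0.2,0.3,0,0,0],[-1.3,0.4,0.3,0,0,0],[-1.9,0.7,0.3,0,0,0],[-2.4,1.1,0.3,0,0,0],[-2.9,1.5,0.3,0,0,0],[-3.35,2.1,0.3,0,0,0],[-3.7,2.6,0.3,0,0,0],[-4.0,3.25,0.3,0,0,0],[-4.1,3.9,0.3,0,0,0],[-4.2,4.5,0.3,0,0,0],[-4.2,4.7,0.3,0,0,0],[-4.2,4.7,0.3,0,0,0],[-4.2,4.7,0.3,0,0,0]]
  ]
}}

```text
clock: 4.75
position: [0.534, 0.1372, 0.0909]
ee_rot: [0.515, -0.482, 0.487, -0.514]
ft_force: [7.8, -18.5, -3.9]
grip_width: 0.176
```

```bash
python3 - <<'E'
from h import *
print(pose())
a=np.array([.5803,.1447]); p=manip.get_obs()["position"][:2]
r=p-a; print(np.linalg.norm(r)); th0=np.degrees(np.arctan2(r[1],r[0]))%360; print(th0)
E
```

```text
(4.75, array([0.534 , 0.1372, 0.0909]), 'toolY', array([ 0.004, -0.006, -1.   ]), 'jawZ', array([0.998, 0.06 , 0.003]), 'jaw ang', np.float64(3.4), 'f', array([  7.8, -18.5,  -3.9]), 'w', 15.0)
0.04692858023930489
189.21072480421122
```

Emit:
{"method": "arm_command", "body": {
  "commands": [
    [[0,0.2,0,0,0,0],[0,0.4,0,0,0,0],[0,0.4,0,0,0,0],[0,0.4,0,0,0,0]]
  ]
}}

```text
clock: 5.15
position: [0.5339, 0.1388, 0.0909]
ee_rot: [0.516, -0.483, 0.488, -0.513]
ft_force: [7.8, -25.9, 1.5]
grip_width: 0.174
```

```bash
python3 - <<'E'
from h import *
print(pose())
c=cam("scene","pics/s2.png"); x=c["pixels"][160:290,150:350]; cv2.imwrite("pics/s2z.png",cv2.resize(x,None,fx=4,fy=4,interpolation=cv2.INTER_CUBIC))
E
```

```text
(5.15, array([0.5339, 0.1388, 0.0909]), 'toolY', array([ 0.003, -0.008, -1.   ]), 'jawZ', array([0.998, 0.058, 0.002]), 'jaw ang', np.float64(3.3), 'f', array([  7.8, -25.9,   1.5]), 'w', 14.9)
```

View pics/s2z.png

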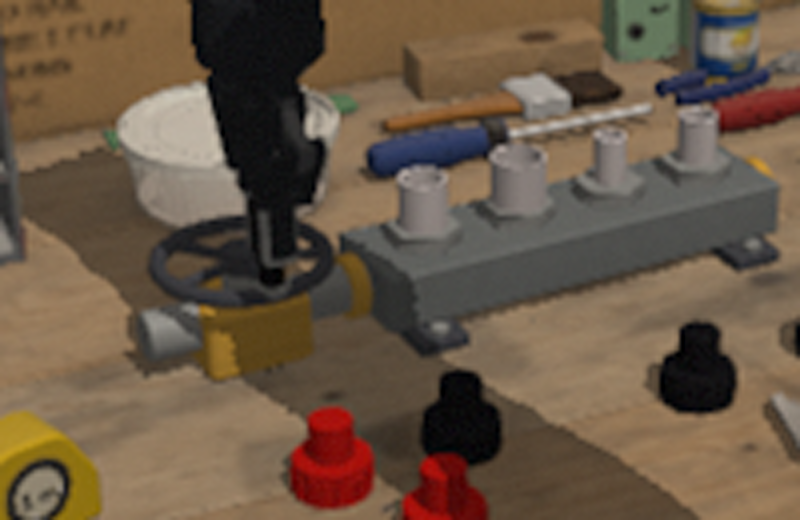

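Emit:
{"method": "arm_command", "body": {
  "commands": [
    [[0,-0.5,0,0,0,0],[0,-0.5,0,0,0,0],[0,-0.5,0,0,0,0]]
  ]
}}

```text
clock: 5.5
position: [0.5339, 0.1386, 0.0909]
ee_rot: [-0.515, 0.483, -0.486, 0.515]
ft_force: [10.7, -10.0, -6.6]
grip_width: 0.175
```

Emit:
{"method": "arm_command", "body": {
  "commands": [
    [[0,0,0,0,0,0],[0,0,0,0,0,0],[0,0,0,0,0,0],[0,0,0,0,0,0],[0,0,5,0,0,0],[0,0,10,0,0,0],[0,0,15,0,0,0],[2,-7,16,0,0,20],[4,-14,16,0,0,45],[6,-22,16,0,0,90],[6,-22,16,0,0,90],[6,-22,16,0,0,90],[6,-22,16,0,0,90],[6,-22,16,0,0,90],[6,-22,16,0,0,90],[6,-22,16,0,0,90],[6,-22,16,0,0,90],[6,-22,16,0,0,90],[6,-22,16,0,0,90],[6,-22,16,0,0,90]]
  ],
  "claw": 5
}}

```text
clock: 7.5
position: [0.5917, -0.0776, 0.2503]
ee_rot: [-0.707, -0.022, 0.022, 0.707]
ft_force: [-0.7, 0.5, 0.3]
grip_width: 0.584
```

```bash
cat >> h.py <<'E'
def blobs(W,m,amin=30):
    n,l,s,ce=cv2.connectedComponentsWithStats(m.astype(np.uint8),connectivity=8)
    return [(s[i],ce[i],l==i) for i in range(1,n) if s[i,4]>amin]
E
python3 - <<'E'
from h import *
print(pose(), manip.get_obs()["joint_pos"].round(2))
c=cam("wrist","pics/w3.png"); np.savez("v90",W=c["W"],px=c["pixels"],K=c["K"],R=c["R"],t=c["t"])
W=c["W"];z=W[...,2]
for s,ce,l in blobs(W,(z>.086)&(z<.13)): print(s,ce.round(1),np.nanmean(W[l],0).round(4))
t=cam("top","pics/t3.png")
x=t["pixels"][150:280,180:400]; cv2.imwrite("pics/t3z.png",cv2.resize(x,None,fx=3.6,fy=3.6,interpolation=cv2.INTER_CUBIC))
E
```

```text
(7.5, array([ 0.5917, -0.0776,  0.2503]), 'toolY', array([-0.,  0., -1.]), 'jawZ', array([-0.061,  0.998,  0.   ]), 'jaw ang', np.float64(93.5), 'f', array([-0.7,  0.5,  0.3]), 'w', 49.9) [-0.26  0.26  0.38  1.53 -0.1   1.37  1.76]
[516 137  44  23 760] [538.5 147.7] [0.5345 0.1358 0.1071]
[287 180  40  41 541] [306.6 200.8] [ 0.5962 -0.0514  0.0932]
[364 183  37  35 529] [382.4 200.1] [0.5913 0.0182 0.0927]
[140 187  32  30 453] [155.3 201.8] [ 0.6058 -0.1904  0.0928]
[219 189  25  25 306] [230.8 201.1] [ 0.6007 -0.1209  0.0933]
[541 364  19  51 599] [552.6 389.8] [0.7952 0.2397 0.0953]
```

View pics/w3.png

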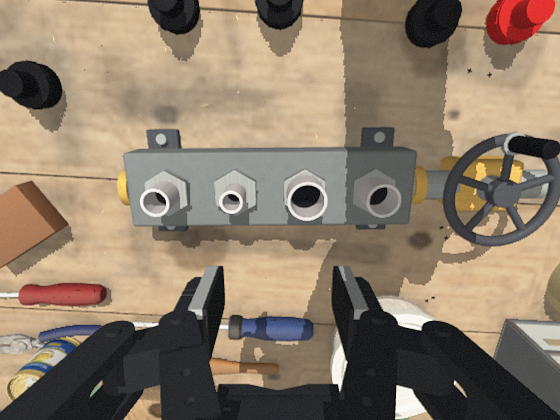

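View pics/t3z.png

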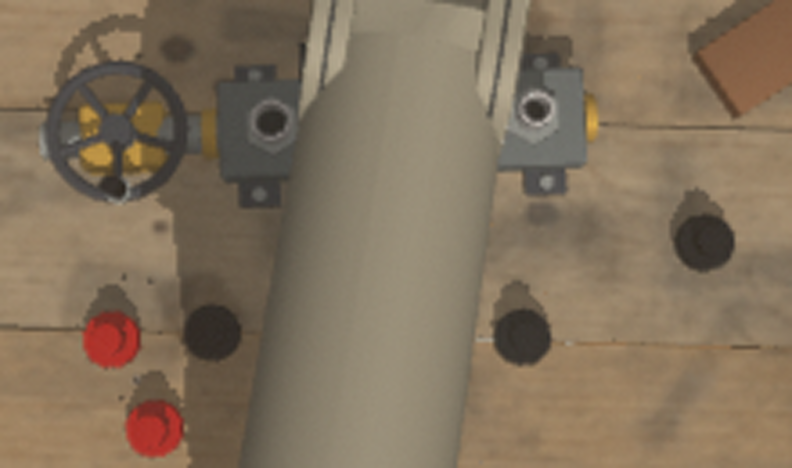

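Emit:
{"method": "arm_command", "body": {
  "commands": [
    [[0,0.7,0,0,0,-90],[0,0.7,0,0,0,-90],[0,0.7,0,0,0,-90],[0,0.7,0,0,0,-90],[0,0.7,0,0,0,-90],[0,0.7,0,0,0,-90],[0,0.7,0,0,0,-90],[0,0.7,0,0,0,-90],[0,0.7,0,0,0,-90],[0,0.7,0,0,0,-90],[0,0.7,0,0,0,-90],[0,0.7,0,0,0,-90]]
  ]
}}

```text
clock: 8.8
position: [0.5917, -0.0705, 0.2503]
ee_rot: [0.515, -0.484, 0.484, -0.515]
ft_force: [-0.3, -0.4, 0.5]
grip_width: 0.583
```

Emit:
{"method": "arm_command", "body": {
  "commands": [
    [[0,0,0,0,0,-90],[0,0,0,0,0,-90],[0,0,0,0,0,-90],[0,0,0,0,0,-90],[0,0,0,0,0,-90],[0,0,0,0,0,-90],[0,0,0,0,0,-90],[0,0,0,0,0,-90],[0,0,0,0,0,-90],[0,0,0,0,0,-90],[0,0,0,0,0,-90],[0,0,0,0,0,-90]]
  ]
}}

```text
clock: 10.0
position: [0.5917, -0.0705, 0.2503]
ee_rot: [0.023, -0.707, 0.707, -0.023]
ft_force: [0.5, 0.2, 0.4]
grip_width: 0.583
```

```bash
python3 - <<'E'
from h import *
print(pose(), manip.get_obs()["joint_pos"].round(2))
c=cam("wrist","pics/w4.png"); np.savez("v-90",W=c["W"],px=c["pixels"],K=c["K"],R=c["R"],t=c["t"])
for f in ("v90","v-90"):
    d=dict(np.load(f+".npz")); W=d["W"];z=W[...,2]
    print(f)
    for s,ce,l in blobs(W,(z>.086)&(z<.13)):
        ys,xs=np.nonzero(l); zz=z[l]; top=zz>np.percentile(zz,97)-.006
        # outer rim ellipse: fit convex hull of rim-level points projected at z=.095
        P=np.array([ray(d,u,v,.095) for u,v in zip(xs,ys)])[:,:2] if len(xs)<900 else W[l][:,:2]
        q=W[l][(zz>.0915)&(zz<.0985)][:,:2].astype(np.float32)
        if len(q)>10: 
            (a,b),r=cv2.minEnclosingCircle(q); print(s,"zmed",np.median(zz).round(4),"minenc",np.round([a,b,r],4), len(q))
        if zz.max()>.11: q=W[l][zz>.113][:,:2].astype(np.float32); print("peg top",cv2.minEnclosingCircle(q))
E
```

```text
(10.0, array([ 0.5917, -0.0705,  0.2503]), 'toolY', array([-0., -0., -1.]), 'jawZ', array([ 0.066, -0.998,  0.   ]), 'jaw ang', np.float64(-86.2), 'f', array([0.5, 0.2, 0.4]), 'w', 49.8) [-0.61  0.32  0.82  1.55 -0.24  1.37 -1.27]
v90
[516 137  44  23 760] zmed 0.1101 minenc [0.5359 0.1371 0.0078] 102
peg top ((0.5347191691398621, 0.13939496874809265), 0.008337163366377354)
[287 180  40  41 541] zmed 0.0943 minenc [ 0.5963 -0.0512  0.0187] 421
[364 183  37  35 529] zmed 0.0938 minenc [0.5918 0.0185 0.0165] 378
[140 187  32  30 453] zmed 0.0941 minenc [ 0.6062 -0.1911  0.014 ] 319
[219 189  25  25 306] zmed 0.0944 minenc [ 0.6013 -0.1211  0.0111] 239
[541 364  19  51 599] zmed 0.0946 minenc [0.7924 0.2396 0.0243] 218
peg top ((0.0, 0.0), 0.0)
v-90
[236 170  41  41 525] zmed 0.0943 minenc [ 0.5962 -0.0507  0.0187] 424
[161 173  38  36 525] zmed 0.0941 minenc [0.5911 0.0186 0.0162] 387
[392 174  34  31 479] zmed 0.0941 minenc [ 0.6058 -0.1901  0.0137] 335
[320 177  25  26 311] zmed 0.0943 minenc [ 0.6009 -0.1204  0.0111] 244
[ 28 231  38  28 625] zmed 0.1097 minenc [0.5351 0.1391 0.0079] 90
peg top ((0.5344772338867188, 0.13960851728916168), 0.00809058453887701)
```

View pics/w4.png

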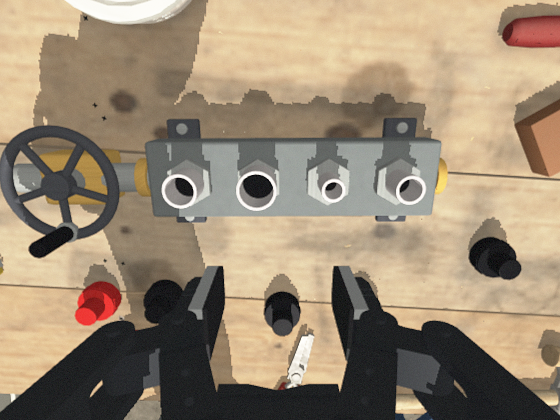

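```bash
cat >> h.py <<'E'
def capscan(c,zlo=.038,zhi=.056):
    W=c["W"];z=W[...,2]; out=[]
    for s,ce,l in blobs(W,(z>zlo)&(z<zhi),12):
        q=W[l]; px=c["pixels"][l].mean(0)
        (a,b),r=cv2.minEnclosingCircle(q[:,:2].astype(np.float32))
        if r<.02: out.append((s[:4],np.round([a,b,r],4),"bgr",px.round(),np.nanmean(q,0).round(4)))
    return out
E
python3 - <<'E'
from h import *
for f in ("v90","v-90"):
    d=dict(np.load(f+".npz")); d["pixels"]=d["px"]; print(f)
    for r in capscan(d): print(*r)
for r in capscan(cam("top")): print(*r)
E
```

```text
v90
[150   0  29  15] [ 0.4311 -0.1908  0.0123] bgr [37. 35. 35.] [ 0.4353 -0.1898  0.045 ]
[267   0  24   9] [ 0.424  -0.088   0.0105] bgr [33. 32. 31.] [ 0.4269 -0.0876  0.0443]
[430   0  32  30] [0.4246 0.0647 0.0133] bgr [25. 23. 23.] [0.4259 0.0637 0.0449]
[520   0  35  26] [0.4164 0.1474 0.0136] bgr [ 43.  46. 203.] [0.4191 0.146  0.0447]
[ 0 70 29 28] [ 0.5112 -0.3412  0.0135] bgr [35. 34. 35.] [ 0.5107 -0.3385  0.0451]
[520 183  28  16] [0.5867 0.1941 0.016 ] bgr [124. 130. 129.] [0.5847 0.195  0.0435]
[491 206  15   5] [0.607  0.1608 0.0084] bgr [ 69. 131. 164.] [0.6055 0.1596 0.0447]
[398 324  23   7] [0.7523 0.0862 0.0143] bgr [219. 230. 233.] [0.7516 0.0881 0.0548]
[542 339  18   7] [0.767  0.2686 0.0109] bgr [131. 160. 173.] [0.7675 0.2671 0.0481]
[ 22 354  39  15] [ 0.84   -0.3597  0.0188] bgr [134. 160. 163.] [ 0.8358 -0.3566  0.047 ]
[343 360   4  12] [0.813  0.0176 0.0082] bgr [220. 231. 235.] [0.8123 0.0172 0.0549]
v-90
[106   0  31   4] [0.7486 0.0757 0.0134] bgr [217. 229. 232.] [0.7484 0.0752 0.0548]
[87 14 17  7] [0.735  0.1012 0.0073] bgr [174. 191. 198.] [0.73
[... 859 characters left out ...]
081 0.0432]
[214 189  12   8] [0.5611 0.1257 0.0169] bgr [ 51.  93. 115.] [0.5638 0.1261 0.0459]
[200 190  11   8] [0.5618 0.1678 0.0167] bgr [ 54.  93. 115.] [0.5615 0.1655 0.0451]
[373 212  10   9] [ 0.5079 -0.34    0.013 ] bgr [45. 51. 56.] [ 0.5078 -0.339   0.046 ]
[139 228   8  13] [0.4379 0.341  0.0188] bgr [ 58. 118. 141.] [0.4348 0.3461 0.0507]
[322 239   9   9] [ 0.4253 -0.1897  0.0128] bgr [48. 53. 58.] [ 0.4254 -0.1893  0.0468]
[205 240   9   9] [0.4152 0.1498 0.0132] bgr [ 43.  51. 168.] [0.4147 0.1499 0.0461]
[217 265   9   9] [0.3426 0.1121 0.0126] bgr [ 42.  50. 140.] [0.3428 0.1118 0.0457]
[270 371  10  11] [ 0.0481 -0.0503  0.019 ] bgr [60. 69. 72.] [ 0.0496 -0.0516  0.0467]
```

Emit:
{"method": "arm_command", "body": {
  "commands": [
    [[-4,-3,-3,0,0,0],[-8,-6,-6,0,0,0],[-12,-9,-9,0,0,0],[-16.6,-11.95,-13,0,0,0],[-16.6,-11.95,-16,0,0,0],[-16.6,-11.95,-20,0,0,0],[-16.6,-11.95,-22.4,0,0,0],[-16.6,-11.95,-22.4,0,0,0],[-16.6,-11.95,-22.4,0,0,0]]
  ],
  "claw": 6,
  "newtons": 20
}}

```text
clock: 11.0
position: [0.426, -0.1907, 0.0271]
ee_rot: [0.024, -0.706, 0.707, -0.023]
ft_force: [0.5, -0.6, -0.3]
grip_width: 0.705
```

Emit:
{"method": "arm_command", "body": {
  "commands": [
    [[0,0,0,0,0,0],[0,0,0,0,0,0],[0,0,0,0,0,0],[0,0,0,0,0,0],[0,0,0,0,0,0],[0,0,0,0,0,0],[0,0,0,0,0,0]]
  ],
  "claw": 2
}}

```text
clock: 11.7
position: [0.4257, -0.1902, 0.0263]
ee_rot: [0.023, -0.707, 0.707, -0.023]
ft_force: [-0.5, 0.5, 0.1]
grip_width: 0.236
```

Emit:
{"method": "arm_command", "body": {
  "commands": [
    [[0,0,0,0,0,0],[0,0,0,0,0,0],[0,0,0,0,0,0],[0,0,0,0,0,0],[0,0,0,0,0,90],[0,0,0,0,0,90],[0,0,0,0,0,90],[0,0,0,0,0,90],[0,0,0,0,0,90],[0,0,0,0,0,90],[0,0,0,0,0,90],[0,0,0,0,0,90],[0,0,0,0,0,90],[0,0,0,0,0,90],[0,0,0,0,0,90],[0,0,0,0,0,90],[0,0,0,0,0,90]]
  ],
  "claw": 5
}}

```text
clock: 13.4
position: [0.4256, -0.1903, 0.0263]
ee_rot: [-0.515, 0.484, -0.484, 0.515]
ft_force: [-0.5, -0.4, -0.3]
grip_width: 0.586
```

Emit:
{"method": "arm_command", "body": {
  "commands": [
    [[0,0,0,0,0,0],[0,0,0,0,0,0],[0,0,0,0,0,0],[0,0,0,0,0,0],[0,0,0,0,0,0],[0,0,0,0,0,0],[0,0,0,0,0,0]]
  ],
  "claw": 2,
  "newtons": 40
}}

```text
clock: 14.1
position: [0.4257, -0.1902, 0.0263]
ee_rot: [-0.516, 0.483, -0.483, 0.516]
ft_force: [0.1, -0.4, 0.1]
grip_width: 0.234
```

```bash
python3 - <<'E'
from h import *
print(pose(), manip.get_obs()["joint_pos"].round(2))
E
```

```text
(14.1, array([ 0.4257, -0.1902,  0.0263]), 'toolY', array([ 0.,  0., -1.]), 'jawZ', array([0.998, 0.065, 0.   ]), 'jaw ang', np.float64(3.7), 'f', array([ 0.1, -0.4,  0.1]), 'w', 20.0) [-0.19  0.24  0.56  2.1  -0.17  0.84  0.54]
```

```bash
python3 - <<'E'
from h import *
c=cam("wrist","pics/w5.png")
c=cam("scene","pics/s5.png"); x=c["pixels"][180:330,200:420]; cv2.imwrite("pics/s5z.png",cv2.resize(x,None,fx=3.6,fy=3.6,interpolation=cv2.INTER_CUBIC))
E
```

```text
(no output)
```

View pics/w5.png

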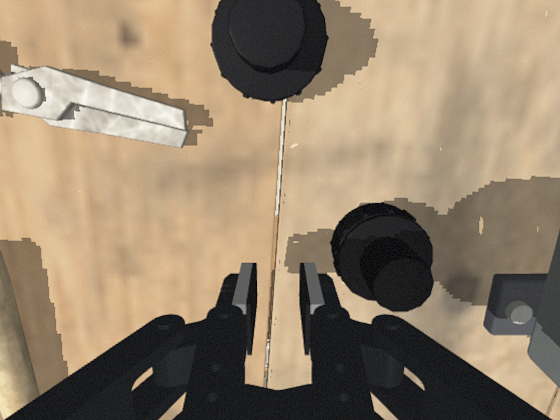

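View pics/s5z.png

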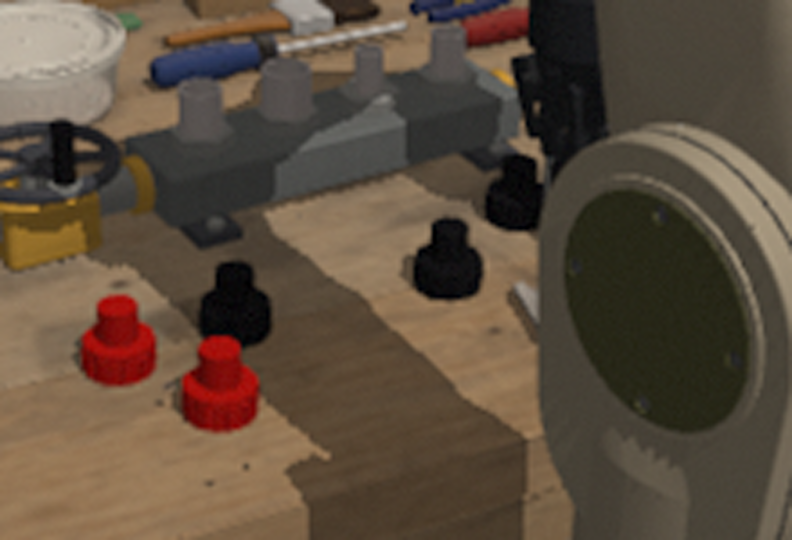

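```bash
python3 - <<'E'
from h import *
c=cam("wrist")
for r in capscan(c): print(*r)
E
```

```text
[228   0  79  72] [ 0.4163 -0.0879  0.0131] bgr [42. 40. 40.] [ 0.4164 -0.0896  0.0456]
[367 250  67  62] [ 0.4771 -0.1795  0.0135] bgr [27. 26. 26.] [ 0.476  -0.1775  0.0451]
[216 271  40  66] [ 0.413  -0.1915  0.0122] bgr [50. 50. 50.] [ 0.4106 -0.1844  0.0476]
[300 270  40  67] [ 0.4404 -0.1895  0.0121] bgr [51. 51. 50.] [ 0.4416 -0.1823  0.0476]
```

Emit:
{"method": "arm_command", "body": {
  "commands": [
    [[0,0,4,0,0,0],[1,0.2,6,0,0,0],[5.1,1.1,6,0,0,0],[5.1,1.1,6,0,0,0],[5.1,1.1,3,0,0,0],[5.1,1.1,-0.2,0,0,0],[5.1,1.1,-0.2,0,0,0],[5.1,1.1,-0.2,0,0,0]]
  ],
  "claw": 6,
  "newtons": 20
}}

```text
clock: 15.05
position: [0.4763, -0.1795, 0.0246]
ee_rot: [0.516, -0.484, 0.483, -0.516]
ft_force: [0.4, -0.5, 0.8]
grip_width: 0.704
```

Emit:
{"method": "arm_command", "body": {
  "commands": [
    [[0,0,0,0,0,0],[0,0,0,0,0,0],[0,0,0,0,0,0],[0,0,0,0,0,0],[0,0,0,0,0,0],[0,0,0,0,0,0],[0,0,0,0,0,0]]
  ],
  "claw": 2
}}

```text
clock: 15.75
position: [0.4776, -0.1795, 0.0257]
ee_rot: [-0.516, 0.483, -0.484, 0.517]
ft_force: [-1.2, 1.5, 7.5]
grip_width: 0.294
```

Emit:
{"method": "arm_command", "body": {
  "commands": [
    [[0,0,0.2,0,0,0],[0,0,0.2,0,0,0],[0,0,0.2,0,0,0],[0,0,0.2,0,0,0],[0,0,0.2,0,0,-90],[0,0,0.2,0,0,-90],[0,0,0.2,0,0,-90],[0,0,0.2,0,0,-90],[0,0,0.2,0,0,-90],[0,0,0.2,0,0,-90],[0,0,0.2,0,0,-90],[0,0,0.2,0,0,-90],[0,0,0.2,0,0,-90],[0,0,0.2,0,0,-90],[0,0,0.2,0,0,-90],[0,0,0.2,0,0,-90],[0,0,0.2,0,0,-90]]
  ],
  "claw": 5
}}

```text
clock: 17.45
position: [0.4767, -0.1792, 0.0263]
ee_rot: [0.024, -0.707, 0.707, -0.024]
ft_force: [-0.5, 0.6, 0.2]
grip_width: 0.587
```

Emit:
{"method": "arm_command", "body": {
  "commands": [
    [[0,0,0,0,0,0],[0,0,0,0,0,0],[0,0,0,0,0,0],[0,0,0,0,0,0],[0,0,0,0,0,0],[0,0,0,0,0,0]]
  ],
  "claw": 2,
  "newtons": 40
}}

```text
clock: 18.05
position: [0.4768, -0.1793, 0.0265]
ee_rot: [-0.023, 0.707, -0.707, 0.023]
ft_force: [-1.5, 0.8, 5.7]
grip_width: 0.287
```

```bash
python3 - <<'E'
from h import *
print(pose(), manip.get_obs()["joint_pos"].round(2))
E
```

```text
(18.05, array([ 0.4768, -0.1793,  0.0265]), 'toolY', array([ 0.,  0., -1.]), 'jawZ', array([ 0.066, -0.998,  0.   ]), 'jaw ang', np.float64(-86.2), 'f', array([-1.5,  0.8,  5.7]), 'w', 24.5) [-0.47  0.42  0.87  2.01 -0.41  0.9  -0.89]
```

Emit:
{"method": "arm_command", "body": {
  "commands": [
    [[0,0,4,0,0,0],[0,0,8,0,0,5],[0,0,12,0,0,10],[4,-0.3,13.3,0,0,20],[8,-0.6,13.3,0,0,30],[12.9,-1.15,13.3,0,0,90],[12.9,-1.15,13.3,0,0,90],[12.9,-1.15,13.3,0,0,90],[12.9,-1.15,13.3,0,0,90],[12.9,-1.15,13.3,0,0,90],[12.9,-1.15,13.3,0,0,90],[12.9,-1.15,13.3,0,0,90],[12.9,-1.15,13.3,0,0,90],[12.9,-1.15,13.3,0,0,90],[12.9,-1.15,13.3,0,0,90]]
  ]
}}

```text
clock: 19.55
position: [0.6056, -0.1907, 0.1591]
ee_rot: [0.516, -0.484, 0.484, -0.516]
ft_force: [0.3, 0.3, -0.9]
grip_width: 0.281
```

```bash
python3 - <<'E'
from h import *
print(pose(), manip.get_obs()["joint_pos"].round(2))
c=cam("wrist","pics/w6.png")
E
```

```text
(19.55, array([ 0.6056, -0.1907,  0.1591]), 'toolY', array([-0.,  0., -1.]), 'jawZ', array([ 0.998,  0.064, -0.   ]), 'jaw ang', np.float64(3.6), 'f', array([ 0.3,  0.3, -0.9]), 'w', 24.0) [-0.23  0.45  0.61  1.55 -0.27  1.22  0.49]
```

View pics/w6.png

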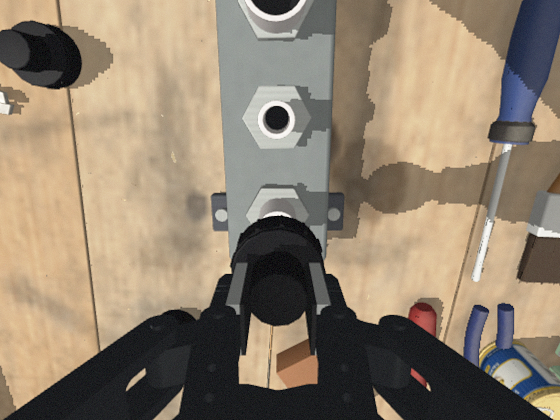

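Emit:
{"method": "arm_command", "body": {
  "commands": [
    [[0.05,0,-2,0,0,0],[0.05,0,-3,0,0,0],[0.05,0,-3.5,0,0,0],[0.05,0,-4,0,0,0],[0.05,0,-4.3,0,0,0],[0.05,0,-4.3,0,0,0]]
  ]
}}

```text
clock: 20.2
position: [0.6064, -0.1909, 0.1175]
ee_rot: [-0.516, 0.483, -0.484, 0.516]
ft_force: [-3.5, 1.6, 7.5]
grip_width: 0.284
```

Emit:
{"method": "arm_command", "body": {
  "commands": [
    [[0,0,-0.3,0,0,0],[0,0,-0.6,0,0,0],[0,0,-0.6,0,0,0]]
  ]
}}

```text
clock: 20.5
position: [0.6083, -0.1918, 0.1164]
ee_rot: [-0.514, 0.482, -0.485, 0.518]
ft_force: [-13.0, 4.7, 39.4]
grip_width: 0.288
```

Emit:
{"method": "arm_command", "body": {
  "commands": [
    [[0,0,2,0,0,0],[0,0,5,0,0,0],[-0.4,5,5,0,0,0],[-0.8,10,5,0,0,0],[-1.2,15,5,0,0,0],[-1.5,20.95,5,0,0,0],[-1.5,20.95,5,0,0,0],[-1.5,20.95,5,0,0,0],[-1.5,20.95,5,0,0,0]]
  ]
}}

```text
clock: 21.4
position: [0.5914, 0.0171, 0.1607]
ee_rot: [0.516, -0.483, 0.484, -0.516]
ft_force: [-0.1, -0.4, -0.0]
grip_width: 0.286
```

```bash
python3 - <<'E'
from h import *
print(pose(), manip.get_obs()["joint_pos"].round(2))
c=cam("wrist","pics/w7.png")
x=c["pixels"][180:340,180:380]; cv2.imwrite("pics/w7z.png",cv2.resize(x,None,fx=3.6,fy=3.6,interpolation=cv2.INTER_CUBIC))
E
```

```text
(21.4, array([0.5914, 0.0171, 0.1607]), 'toolY', array([ 0.001, -0.001, -1.   ]), 'jawZ', array([0.998, 0.064, 0.001]), 'jaw ang', np.float64(3.7), 'f', array([-0.1, -0.4, -0. ]), 'w', 24.4) [-0.56  0.33  0.55  1.67 -0.19  1.19  0.1 ]
```

View pics/w7z.png

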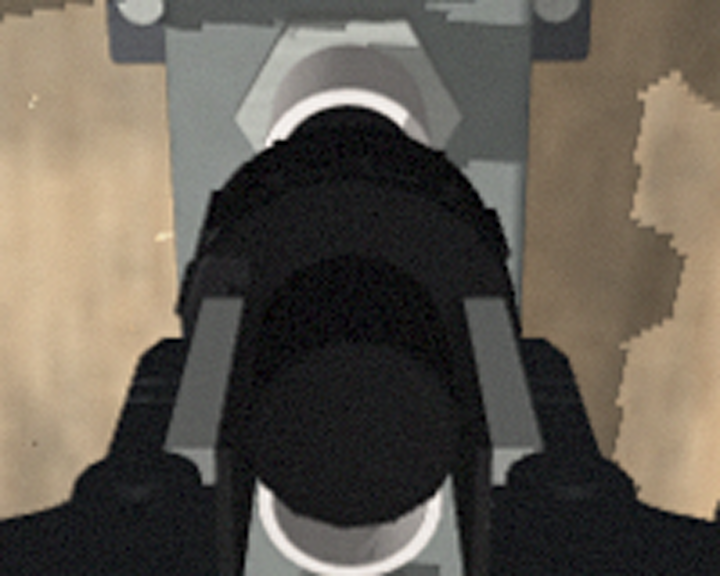

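Emit:
{"method": "arm_command", "body": {
  "commands": [
    [[0,0,0,0,0,0],[0,0,-1,0,0,0],[0,0,-2,0,0,0],[0,0,-2.5,0,0,0],[0,0,-2.5,0,0,0]]
  ]
}}

```text
clock: 21.95
position: [0.5905, 0.0186, 0.134]
ee_rot: [0.517, -0.484, 0.483, -0.515]
ft_force: [0.5, -0.2, -0.2]
grip_width: 0.282
```

Emit:
{"method": "arm_command", "body": {
  "commands": [
    [[0.1,0,-0.6,0,0,0],[0.1,0,-1.1,0,0,0],[0.1,0,-1.5,0,0,0],[0.1,0,-1.8,0,0,0],[0.1,0,-1.8,0,0,0]]
  ]
}}

```text
clock: 22.45
position: [0.592, 0.0187, 0.1169]
ee_rot: [0.516, -0.484, 0.483, -0.516]
ft_force: [0.1, 0.2, -0.7]
grip_width: 0.286
```

Emit:
{"method": "arm_command", "body": {
  "commands": [
    [[0,0,-0.3,0,0,0],[0,0,-0.6,0,0,0],[0,0,-0.9,0,0,0],[0,0,-0.9,0,0,0]]
  ]
}}

```text
clock: 22.85
position: [0.5919, 0.0187, 0.1078]
ee_rot: [0.516, -0.484, 0.483, -0.516]
ft_force: [-1.0, -1.2, -2.1]
grip_width: 0.286
```

Emit:
{"method": "arm_command", "body": {
  "commands": [
    [[0,0,-0.4,0,0,0],[0,0,-0.8,0,0,0],[0,0,-1.0,0,0,0],[0,0,-1.0,0,0,0]]
  ]
}}

```text
clock: 23.25
position: [0.592, 0.0186, 0.1022]
ee_rot: [-0.515, 0.484, -0.483, 0.516]
ft_force: [-24.2, -1.1, 44.1]
grip_width: 0.285
```

Emit:
{"method": "arm_command", "body": {
  "commands": [
    [[0,0,0.6,0,0,0],[0,0,0.6,0,0,0]]
  ]
}}

```text
clock: 23.45
position: [0.5919, 0.0184, 0.1049]
ee_rot: [0.516, -0.484, 0.483, -0.516]
ft_force: [-4.7, -1.4, 2.7]
grip_width: 0.283
```

Emit:
{"method": "arm_command", "body": {
  "commands": [
    [[0,0,0,0,0,0],[0,0,0,0,0,0],[0,0,0,0,0,0],[0,0,0,0,0,0],[0,0,5,0,0,0],[0,0,10,0,0,0],[-4,-3,10,0,0,0],[-8,-6,10,0,0,0],[-12,-8,10,0,0,0],[-17.5,-10.65,10,0,0,0],[-17.5,-10.65,10,0,0,0],[-17.5,-10.65,10,0,0,0],[-17.5,-10.65,10,0,0,0]]
  ],
  "claw": 6,
  "newtons": 20
}}

```text
clock: 24.75
position: [0.4181, -0.0872, 0.2047]
ee_rot: [-0.516, 0.483, -0.483, 0.517]
ft_force: [0.0, -0.1, 0.9]
grip_width: 0.705
```

```bash
python3 - <<'E'
from h import *
print(pose())
c=cam("wrist","pics/w8.png")
for r in capscan(c): print(*r)
W=c["W"];z=W[...,2]
for s,ce,l in blobs(W,(z>.112)&(z<.135)): print(s,cv2.minEnclosingCircle(W[l][:,:2].astype(np.float32)),np.nanmedian(z[l]))
t=cam("top","pics/t8.png")
x=t["pixels"][150:280,180:400]; cv2.imwrite("pics/t8z.png",cv2.resize(x,None,fx=3.6,fy=3.6,interpolation=cv2.INTER_CUBIC))
E
```

```text
(24.75, array([ 0.4181, -0.0872,  0.2047]), 'toolY', array([ 0.001,  0.   , -1.   ]), 'jawZ', array([0.998, 0.066, 0.001]), 'jaw ang', np.float64(3.8), 'f', array([ 0. , -0.1,  0.9]), 'w', 60.2)
[280   0  33  27] [0.4238 0.0646 0.0129] bgr [36. 34. 34.] [0.4239 0.0616 0.0453]
[261 180  28  29] [ 0.4163 -0.088   0.0131] bgr [40. 38. 39.] [ 0.4161 -0.0871  0.0456]
[534  57  26  43 834] ((0.5899314880371094, 0.01893302984535694), 0.012730608694255352) 0.12079652964457752
```

View pics/w8.png

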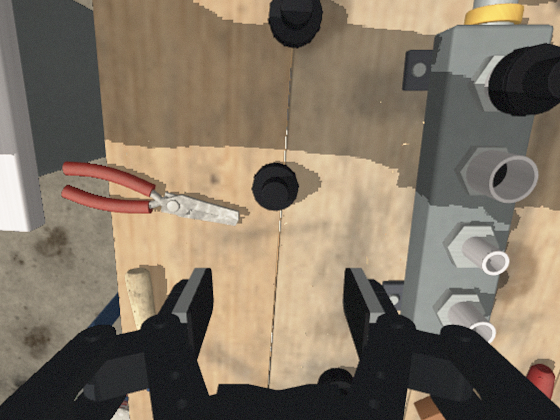

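View pics/t8z.png

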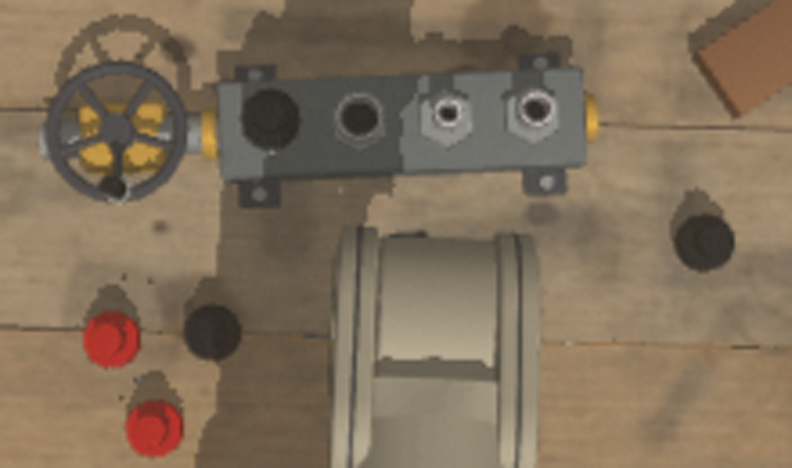

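Emit:
{"method": "arm_command", "body": {
  "commands": [
    [[-0.15,-0.05,-5,0,0,0],[-0.15,-0.05,-10,0,0,0],[-0.15,-0.05,-14,0,0,0],[-0.15,-0.05,-17.8,0,0,0],[-0.15,-0.05,-17.8,0,0,0],[-0.15,-0.05,-17.8,0,0,0]]
  ]
}}

```text
clock: 25.45
position: [0.416, -0.0885, 0.0266]
ee_rot: [0.517, -0.483, 0.483, -0.515]
ft_force: [0.8, -0.7, 0.3]
grip_width: 0.707
```

Emit:
{"method": "arm_command", "body": {
  "commands": [
    [[0,0,0,0,0,0],[0,0,0,0,0,0],[0,0,0,0,0,0],[0,0,0,0,0,0],[0,0,0,0,0,0],[0,0,0,0,0,0]]
  ],
  "claw": 2
}}

```text
clock: 26.05
position: [0.4171, -0.088, 0.028]
ee_rot: [-0.515, 0.483, -0.484, 0.517]
ft_force: [-2.5, 0.4, 9.3]
grip_width: 0.296
```

Emit:
{"method": "arm_command", "body": {
  "commands": [
    [[0,0,0,0,0,0],[0,0,0,0,0,0],[0,0,0,0,0,0],[0,0,0,0,0,-90],[0,0,0,0,0,-90],[0,0,0,0,0,-90],[0,0,0,0,0,-90],[0,0,0,0,0,-90],[0,0,0,0,0,-90],[0,0,0,0,0,-90],[0,0,0,0,0,-90],[0,0,0,0,0,-90],[0,0,0,0,0,-90],[0,0,0,0,0,-90],[0,0,0,0,0,-90],[0,0,0,0,0,-90]]
  ],
  "claw": 4.5
}}

```text
clock: 27.65
position: [0.4157, -0.0882, 0.0264]
ee_rot: [0.024, -0.707, 0.707, -0.024]
ft_force: [0.3, 0.4, -0.2]
grip_width: 0.527
```

Emit:
{"method": "arm_command", "body": {
  "commands": [
    [[0,0,0,0,0,0],[0,0,0,0,0,0],[0,0,0,0,0,0],[0,0,0,0,0,0],[0,0,0,0,0,0],[0,0,0,0,0,0]]
  ],
  "claw": 2,
  "newtons": 40
}}

```text
clock: 28.25
position: [0.4157, -0.0882, 0.0265]
ee_rot: [-0.024, 0.707, -0.707, 0.023]
ft_force: [-2.1, 0.6, 4.9]
grip_width: 0.29
```

```bash
python3 - <<'E'
from h import *
print(pose(), manip.get_obs()["joint_pos"].round(2))
E
```

```text
(28.25, array([ 0.4157, -0.0882,  0.0265]), 'toolY', array([-0.,  0., -1.]), 'jawZ', array([ 0.066, -0.998, -0.   ]), 'jaw ang', np.float64(-86.2), 'f', array([-2.1,  0.6,  4.9]), 'w', 24.8) [-0.72  0.18  0.89  2.21 -0.19  0.82 -1.22]
```

Emit:
{"method": "arm_command", "body": {
  "commands": [
    [[0,0,4,0,0,0],[0,0,8,0,0,5],[2,-1,12,0,0,10],[6,-3,13.3,0,0,20],[10,-5,13.3,0,0,30],[14,-8,13.3,0,0,90],[19.05,-10.25,13.3,0,0,90],[19.05,-10.25,13.3,0,0,90],[19.05,-10.25,13.3,0,0,90],[19.05,-10.25,13.3,0,0,90],[19.05,-10.25,13.3,0,0,90],[19.05,-10.25,13.3,0,0,90],[19.05,-10.25,13.3,0,0,90],[19.05,-10.25,13.3,0,0,90],[19.05,-10.25,13.3,0,0,90],[19.05,-10.25,13.3,0,0,90],[19.05,-10.25,13.3,0,0,90]]
  ]
}}

```text
clock: 29.95
position: [0.6062, -0.1906, 0.1592]
ee_rot: [0.516, -0.484, 0.484, -0.516]
ft_force: [0.1, 1.1, -1.1]
grip_width: 0.289
```

Emit:
{"method": "arm_command", "body": {
  "commands": [
    [[0,0,-1.5,0,0,0],[0,0,-2.8,0,0,0],[0,0,-3.3,0,0,0],[0,0,-3.7,0,0,0],[0,0,-3.9,0,0,0],[0,0,-3.9,0,0,0]]
  ]
}}

```text
clock: 30.55
position: [0.6059, -0.1907, 0.1215]
ee_rot: [-0.516, 0.484, -0.483, 0.516]
ft_force: [-6.3, 4.1, 11.8]
grip_width: 0.284
```

Emit:
{"method": "arm_command", "body": {
  "commands": [
    [[0,0,1.5,0,0,0],[0,0,1.5,0,0,0],[-0.5,4,1.5,0,0,0],[-0.5,6.98,1.5,0,0,0],[-0.5,6.98,1.5,0,0,0],[-0.5,6.98,1.5,0,0,0],[-0.5,6.98,1.5,0,0,0],[-0.5,6.98,1,0,0,0]]
  ]
}}

```text
clock: 31.35
position: [0.6015, -0.1225, 0.1308]
ee_rot: [-0.515, 0.483, -0.484, 0.516]
ft_force: [0.7, -0.4, -1.4]
grip_width: 0.29
```

```bash
python3 - <<'E'
from h import *
print(pose())
E
```

```text
(31.35, array([ 0.6015, -0.1225,  0.1308]), 'toolY', array([ 0.001, -0.001, -1.   ]), 'jawZ', array([0.998, 0.064, 0.001]), 'jaw ang', np.float64(3.6), 'f', array([ 0.7, -0.4, -1.4]), 'w', 24.7)
```

Emit:
{"method": "arm_command", "body": {
  "commands": [
    [[0,0,0,0,0,0],[0,0,0,0,0,0],[0,0,0,0,0,0]]
  ]
}}

```text
clock: 31.65
position: [0.6012, -0.1213, 0.1303]
ee_rot: [0.516, -0.483, 0.484, -0.516]
ft_force: [-0.4, 0.3, 0.3]
grip_width: 0.282
```

Emit:
{"method": "arm_command", "body": {
  "commands": [
    [[0,0.03,-0.6,0,0,0],[0,0.03,-1.0,0,0,0],[0,0.03,-1.3,0,0,0],[0,0.03,-1.5,0,0,0],[0,0.03,-1.5,0,0,0]]
  ]
}}

```text
clock: 32.15
position: [0.601, -0.1207, 0.1149]
ee_rot: [0.516, -0.484, 0.483, -0.516]
ft_force: [-0.5, 0.0, -1.4]
grip_width: 0.287
```

Emit:
{"method": "arm_command", "body": {
  "commands": [
    [[0,0,-0.4,0,0,0],[0,0,-0.8,0,0,0],[0,0,-1.2,0,0,0],[0,0,-1.6,0,0,0],[0,0,-1.8,0,0,0],[0,0,-1.8,0,0,0]]
  ]
}}

```text
clock: 32.75
position: [0.6018, -0.1214, 0.1023]
ee_rot: [-0.515, 0.483, -0.484, 0.517]
ft_force: [-22.2, 3.8, 48.5]
grip_width: 0.285
```

Emit:
{"method": "arm_command", "body": {
  "commands": [
    [[0,0,0.8,0,0,0],[0,0,0.8,0,0,0]]
  ]
}}

```text
clock: 32.95
position: [0.6015, -0.1211, 0.1062]
ee_rot: [-0.516, 0.483, -0.484, 0.516]
ft_force: [-2.6, -1.8, 0.8]
grip_width: 0.286
```

Emit:
{"method": "arm_command", "body": {
  "commands": [
    [[0,0,0,0,0,0],[0,0,0,0,0,0],[0,0,0,0,0,0],[0,0,0,0,0,0],[0,0,5,0,0,0],[0,0,10,0,0,0],[-2,-4,10,0,0,0],[-4,-8,10,0,0,0],[-6,-13,10,0,0,0],[-8,-18,10,0,0,0],[-9.1,-21.95,10,0,0,0],[-9.1,-21.95,10,0,0,0],[-9.1,-21.95,10,0,0,0],[-9.1,-21.95,10,0,0,0]]
  ],
  "claw": 6,
  "newtons": 20
}}

```text
clock: 34.35
position: [0.5109, -0.339, 0.205]
ee_rot: [-0.516, 0.483, -0.483, 0.517]
ft_force: [0.7, 0.7, -0.4]
grip_width: 0.7
```

```bash
python3 - <<'E'
from h import *
print(pose())
c=cam("wrist","pics/w9.png")
for r in capscan(c): print(*r)
W=c["W"];z=W[...,2]
for s,ce,l in blobs(W,(z>.112)&(z<.135)): print(s,cv2.minEnclosingCircle(W[l][:,:2].astype(np.float32)),np.nanmedian(z[l]))
E
```

```text
(34.35, array([ 0.5109, -0.339 ,  0.205 ]), 'toolY', array([-0.   ,  0.001, -1.   ]), 'jawZ', array([0.998, 0.067, 0.   ]), 'jaw ang', np.float64(3.8), 'f', array([ 0.7,  0.7, -0.4]), 'w', 59.8)
[262 183  28  28] [ 0.5099 -0.3421  0.013 ] bgr [33. 32. 32.] [ 0.5098 -0.341   0.0456]
[405 389  22  19] [ 0.6793 -0.5605  0.0141] bgr [169. 189. 194.] [ 0.6763 -0.5587  0.0523]
[473 391   8   9] [ 0.7562 -0.5603  0.0026] bgr [137. 152. 157.] [ 0.7553 -0.56    0.0423]
[556 403   4   5] [ 0.8567 -0.5724  0.0021] bgr [132. 148. 152.] [ 0.8566 -0.5724  0.0391]
```

View pics/w9.png

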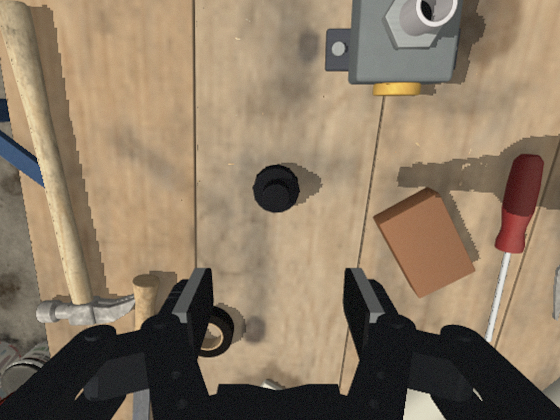

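Emit:
{"method": "arm_command", "body": {
  "commands": [
    [[0,-0.1,-5,0,0,0],[0,-0.1,-10,0,0,0],[0,-0.1,-14,0,0,0],[0,-0.1,-17.8,0,0,0],[0,-0.1,-17.8,0,0,0],[0,-0.1,-17.8,0,0,0]]
  ]
}}

```text
clock: 35.0
position: [0.5108, -0.3405, 0.0281]
ee_rot: [0.516, -0.483, 0.483, -0.516]
ft_force: [0.6, -0.3, 0.6]
grip_width: 0.698
```

Emit:
{"method": "arm_command", "body": {
  "commands": [
    [[0,0,0,0,0,0],[0,0,0,0,0,0],[0,0,0,0,0,0],[0,0,0,0,0,0],[0,0,0,0,0,0],[0,0,0,0,0,0]]
  ],
  "claw": 2
}}

```text
clock: 35.6
position: [0.5114, -0.3416, 0.0294]
ee_rot: [-0.516, 0.482, -0.484, 0.517]
ft_force: [0.2, 2.0, 8.5]
grip_width: 0.295
```

Emit:
{"method": "arm_command", "body": {
  "commands": [
    [[0,0,0,0,0,0],[0,0,0,0,0,0],[0,0,0,0,0,0],[0,0,0,0,0,-90],[0,0,0,0,0,-90],[0,0,0,0,0,-90],[0,0,0,0,0,-90],[0,0,0,0,0,-90],[0,0,0,0,0,-90],[0,0,0,0,0,-90],[0,0,0,0,0,-90],[0,0,0,0,0,-90],[0,0,0,0,0,-90],[0,0,0,0,0,-90],[0,0,0,0,0,-90],[0,0,0,0,0,-90]]
  ],
  "claw": 4.5
}}

```text
clock: 37.2
position: [0.5102, -0.341, 0.0273]
ee_rot: [0.024, -0.707, 0.707, -0.024]
ft_force: [-0.0, 0.4, 0.2]
grip_width: 0.53
```

Emit:
{"method": "arm_command", "body": {
  "commands": [
    [[0,0,0,0,0,0],[0,0,0,0,0,0],[0,0,0,0,0,0],[0,0,0,0,0,0],[0,0,0,0,0,0],[0,0,0,0,0,0]]
  ],
  "claw": 2,
  "newtons": 40
}}

```text
clock: 37.8
position: [0.5103, -0.3412, 0.0276]
ee_rot: [0.023, -0.707, 0.707, -0.023]
ft_force: [-0.7, 0.6, 5.1]
grip_width: 0.286
```

```bash
python3 - <<'E'
from h import *
print(pose(), manip.get_obs()["joint_pos"].round(2))
E
```

```text
(37.8, array([ 0.5103, -0.3412,  0.0276]), 'toolY', array([ 0., -0., -1.]), 'jawZ', array([ 0.066, -0.998,  0.   ]), 'jaw ang', np.float64(-86.2), 'f', array([-0.7,  0.6,  5.1]), 'w', 24.4) [-0.22  0.74  1.02  1.73 -0.71  1.08 -0.47]
```

Emit:
{"method": "arm_command", "body": {
  "commands": [
    [[0,0,4,0,0,0],[0,0,8,0,0,5],[1,2,12,0,0,10],[3,5,13.3,0,0,20],[5,9,13.3,0,0,30],[7,12,13.3,0,0,90],[9.6,15.03,13.3,0,0,90],[9.6,15.03,13.3,0,0,90],[9.6,15.03,13.3,0,0,90],[9.6,15.03,13.3,0,0,90],[9.6,15.03,13.3,0,0,90],[9.6,15.03,13.3,0,0,90],[9.6,15.03,13.3,0,0,90],[9.6,15.03,13.3,0,0,90],[9.6,15.03,13.3,0,0,90],[9.6,15.03,13.3,0,0,90],[9.6,15.03,13.3,0,0,90]]
  ]
}}

```text
clock: 39.5
position: [0.6062, -0.1907, 0.1602]
ee_rot: [0.516, -0.484, 0.484, -0.516]
ft_force: [-0.2, 0.0, -1.3]
grip_width: 0.281
```

Emit:
{"method": "arm_command", "body": {
  "commands": [
    [[0,0,-1.5,0,0,0],[0,0,-2.8,0,0,0],[0,0,-3.3,0,0,0],[0,0,-3.8,0,0,0],[0,0,-4.2,0,0,0],[0,0,-4.5,0,0,0],[0,0,-4.5,0,0,0]]
  ]
}}

```text
clock: 40.2
position: [0.6061, -0.1909, 0.1151]
ee_rot: [0.516, -0.483, 0.483, -0.516]
ft_force: [-0.1, -0.4, -0.2]
grip_width: 0.288
```

D fits port3 (27 mm): past the 4 mm stop without force. Push home.

Emit:
{"method": "arm_command", "body": {
  "commands": [
    [[0,0,-0.4,0,0,0],[0,0,-0.8,0,0,0],[0,0,-1.2,0,0,0],[0,0,-1.5,0,0,0],[0,0,-1.7,0,0,0],[0,0,-1.7,0,0,0]]
  ]
}}

```text
clock: 40.8
position: [0.6066, -0.1911, 0.104]
ee_rot: [-0.515, 0.484, -0.483, 0.517]
ft_force: [-24.1, 9.7, 55.1]
grip_width: 0.287
```

Emit:
{"method": "arm_command", "body": {
  "commands": [
    [[0,0,0.8,0,0,0],[0,0,0.8,0,0,0]]
  ]
}}

```text
clock: 41.0
position: [0.6063, -0.1912, 0.1072]
ee_rot: [-0.516, 0.483, -0.484, 0.516]
ft_force: [-2.0, -0.5, 0.2]
grip_width: 0.288
```

Emit:
{"method": "arm_command", "body": {
  "commands": [
    [[0,0,0,0,0,0],[0,0,0,0,0,0],[0,0,0,0,0,0],[0,0,0,0,0,0],[0,0,5,0,0,0],[0,0,10,0,0,0],[-3,4,10,0,0,0],[-6,8,10,0,0,0],[-9,12,10,0,0,0],[-12,16,10,0,0,0],[-15,20,10,0,0,0],[-18.2,25.5,10,0,0,0],[-18.2,25.5,10,0,0,0],[-18.2,25.5,10,0,0,0],[-18.2,25.5,10,0,0,0],[-18.2,25.5,10,0,0,0]]
  ],
  "claw": 6,
  "newtons": 20
}}

```text
clock: 42.6
position: [0.4248, 0.0629, 0.2063]
ee_rot: [0.516, -0.484, 0.484, -0.516]
ft_force: [1.6, -1.0, -0.7]
grip_width: 0.703
```

```bash
python3 - <<'E'
from h import *
print(pose())
c=cam("wrist","pics/w10.png")
for r in capscan(c): print(*r)
t=cam("top","pics/t10.png")
x=t["pixels"][150:280,180:400]; cv2.imwrite("pics/t10z.png",cv2.resize(x,None,fx=3.6,fy=3.6,interpolation=cv2.INTER_CUBIC))
E
```

```text
(42.6, array([0.4248, 0.0629, 0.2063]), 'toolY', array([ 0., -0., -1.]), 'jawZ', array([0.998, 0.063, 0.   ]), 'jaw ang', np.float64(3.6), 'f', array([ 1.6, -1. , -0.7]), 'w', 60.1)
[454  28  36  18] [0.5771 0.2023 0.0146] bgr [200. 207. 206.] [0.5736 0.2053 0.043 ]
[258  80  30  32] [0.4161 0.1482 0.013 ] bgr [ 59.  62. 242.] [0.416  0.1483 0.0457]
[174 121  31  30] [0.3441 0.11   0.013 ] bgr [ 60.  64. 236.] [0.3447 0.1104 0.0455]
[262 176  28  29] [0.4238 0.0653 0.0131] bgr [44. 42. 43.] [0.4239 0.0662 0.0455]
[403 389  20  30] [ 0.5868 -0.1694  0.0184] bgr [147. 151. 147.] [ 0.5915 -0.1678  0.0512]
```

View pics/w10.png

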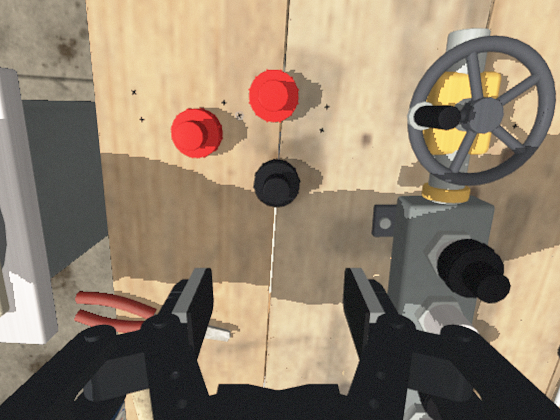

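View pics/t10z.png

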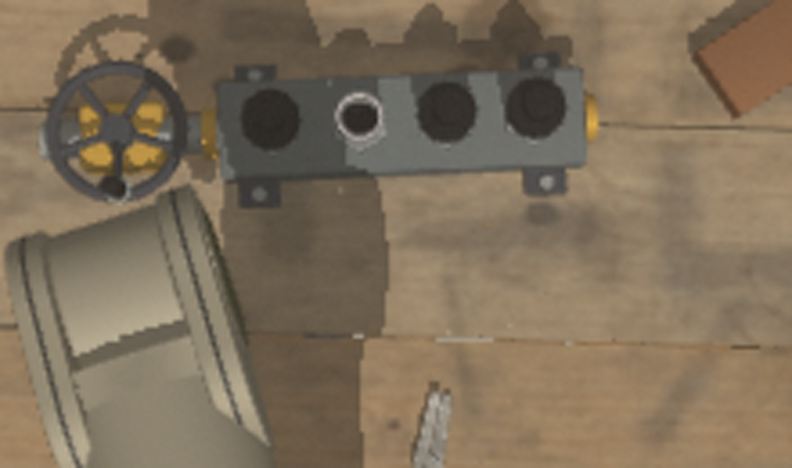

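Emit:
{"method": "arm_command", "body": {
  "commands": [
    [[-0.05,0.1,-5,0,0,0],[-0.05,0.1,-10,0,0,0],[-0.05,0.1,-14,0,0,0],[-0.05,0.1,-17.9,0,0,0],[-0.05,0.1,-17.9,0,0,0],[-0.05,0.1,-17.9,0,0,0]]
  ]
}}

```text
clock: 43.3
position: [0.424, 0.0642, 0.0279]
ee_rot: [0.516, -0.483, 0.484, -0.515]
ft_force: [0.2, -0.6, 1.0]
grip_width: 0.697
```

Emit:
{"method": "arm_command", "body": {
  "commands": [
    [[0,0,0,0,0,0],[0,0,0,0,0,0],[0,0,0,0,0,0],[0,0,0,0,0,0],[0,0,0,0,0,0],[0,0,0,0,0,0]]
  ],
  "claw": 2
}}

```text
clock: 43.9
position: [0.425, 0.0658, 0.0291]
ee_rot: [-0.515, 0.483, -0.483, 0.517]
ft_force: [-1.9, -0.3, 11.1]
grip_width: 0.296
```

Emit:
{"method": "arm_command", "body": {
  "commands": [
    [[0,0,0,0,0,0],[0,0,0,0,0,0],[0,0,0,0,0,0],[0,0,0,0,0,-90],[0,0,0,0,0,-90],[0,0,0,0,0,-90],[0,0,0,0,0,-90],[0,0,0,0,0,-90],[0,0,0,0,0,-90],[0,0,0,0,0,-90],[0,0,0,0,0,-90],[0,0,0,0,0,-90],[0,0,0,0,0,-90],[0,0,0,0,0,-90],[0,0,0,0,0,-90],[0,0,0,0,0,-90]]
  ],
  "claw": 4.5
}}

```text
clock: 45.5
position: [0.4237, 0.0653, 0.0274]
ee_rot: [0.024, -0.707, 0.707, -0.024]
ft_force: [0.4, -0.4, -0.7]
grip_width: 0.525
```

Emit:
{"method": "arm_command", "body": {
  "commands": [
    [[0,0,0,0,0,0],[0,0,0,0,0,0],[0,0,0,0,0,0],[0,0,0,0,0,0],[0,0,0,0,0,0],[0,0,0,0,0,0]]
  ],
  "claw": 2,
  "newtons": 40
}}

```text
clock: 46.1
position: [0.4238, 0.0652, 0.0275]
ee_rot: [-0.024, 0.707, -0.707, 0.023]
ft_force: [-2.8, 0.3, 5.6]
grip_width: 0.293
```

```bash
python3 - <<'E'
from h import *
print(pose(), manip.get_obs()["joint_pos"].round(2))
E
```

```text
(46.1, array([0.4238, 0.0652, 0.0275]), 'toolY', array([-0.,  0., -1.]), 'jawZ', array([ 0.066, -0.998, -0.   ]), 'jaw ang', np.float64(-86.2), 'f', array([-2.8,  0.3,  5.6]), 'w', 25.0) [-1.15  0.21  0.97  2.21 -0.23  0.83 -1.54]
```

Emit:
{"method": "arm_command", "body": {
  "commands": [
    [[0,0,4,0,0,0],[0,0,8,0,0,5],[1,-1,12,0,0,10],[4,-3,14.3,0,0,20],[8,-6,14.3,0,0,30],[12,-9,14.3,0,0,90],[17.25,-11.63,14.3,0,0,90],[17.25,-11.63,14.3,0,0,90],[17.25,-11.63,14.3,0,0,90],[17.25,-11.63,14.3,0,0,90],[17.25,-11.63,14.3,0,0,90],[17.25,-11.63,14.3,0,0,90],[17.25,-11.63,14.3,0,0,90],[17.25,-11.63,14.3,0,0,90],[17.25,-11.63,14.3,0,0,90],[17.25,-11.63,14.3,0,0,90],[17.25,-11.63,14.3,0,0,90]]
  ]
}}

```text
clock: 47.8
position: [0.5961, -0.0511, 0.1702]
ee_rot: [0.515, -0.484, 0.484, -0.515]
ft_force: [0.3, 0.2, -0.4]
grip_width: 0.289
```

Emit:
{"method": "arm_command", "body": {
  "commands": [
    [[0,0,-2.5,0,0,0],[0,0,-3.8,0,0,0],[0,0,-4.3,0,0,0],[0,0,-4.8,0,0,0],[0,0,-5.2,0,0,0],[0,0,-5.5,0,0,0],[0,0,-5.5,0,0,0]]
  ]
}}

```text
clock: 48.5
position: [0.5962, -0.0512, 0.1153]
ee_rot: [-0.516, 0.483, -0.483, 0.516]
ft_force: [0.7, -0.4, -0.2]
grip_width: 0.286
```

Emit:
{"method": "arm_command", "body": {
  "commands": [
    [[0,0,-0.4,0,0,0],[0,0,-0.8,0,0,0],[0,0,-1.2,0,0,0],[0,0,-1.5,0,0,0],[0,0,-1.7,0,0,0],[0,0,-1.7,0,0,0]]
  ]
}}

```text
clock: 49.1
position: [0.5966, -0.0512, 0.1041]
ee_rot: [-0.515, 0.484, -0.483, 0.517]
ft_force: [-29.9, 4.9, 65.2]
grip_width: 0.283
```

Emit:
{"method": "arm_command", "body": {
  "commands": [
    [[0,0,0.8,0,0,0],[0,0,0.8,0,0,0]]
  ]
}}

```text
clock: 49.3
position: [0.5964, -0.0514, 0.1072]
ee_rot: [-0.516, 0.483, -0.484, 0.516]
ft_force: [-1.3, -1.0, 0.4]
grip_width: 0.28
```

Emit:
{"method": "arm_command", "body": {
  "commands": [
    [[0,0,0,0,0,0],[0,0,0,0,0,0],[0,0,0,0,0,0],[0,0,0,0,0,0],[0,0,5,0,0,0],[0,0,10,0,0,0],[0,0,14.5,0,0,0],[0,-3.5,14.5,0,0,0],[0,-3.5,14.5,0,0,0],[0,-3.5,14.5,0,0,0]]
  ],
  "claw": 5
}}

```text
clock: 50.3
position: [0.596, -0.087, 0.2511]
ee_rot: [0.516, -0.484, 0.484, -0.516]
ft_force: [0.5, 0.5, -0.3]
grip_width: 0.586
```

```bash
python3 - <<'E'
from h import *
print(pose())
c=cam("wrist","pics/w11.png")
W=c["W"];z=W[...,2]
for s,ce,l in blobs(W,(z>.112)&(z<.135)): print(s,np.round(cv2.minEnclosingCircle(W[l][:,:2].astype(np.float32))[0],4),np.nanmedian(z[l]).round(4))
for s,ce,l in blobs(W,(z>.09)&(z<.105)): print("plate",s,np.round(cv2.minEnclosingCircle(W[l][:,:2].astype(np.float32))[0],4),np.nanmedian(z[l]).round(4))
E
```

```text
(50.3, array([ 0.596 , -0.087 ,  0.2511]), 'toolY', array([-0., -0., -1.]), 'jawZ', array([ 0.998,  0.064, -0.   ]), 'jaw ang', np.float64(3.6), 'f', array([ 0.5,  0.5, -0.3]), 'w', 50.1)
[ 263   47   35   38 1029] [0.592  0.0189] 0.1227
[265 143  32  33 822] [ 0.597  -0.0508] 0.1227
[266 223  30  32 727] [ 0.6015 -0.1199] 0.1228
[268 293  28  30 652] [ 0.6065 -0.1901] 0.1228
plate [ 251   37   59   64 1720] [0.5922 0.0187] 0.0986
plate [ 254  128   54   54 1368] [ 0.597 -0.051] 0.0988
plate [ 255  204   51   48 1093] [ 0.6012 -0.1203] 0.0988
plate [258 272  47  41 994] [ 0.6067 -0.1895] 0.0989
plate [544 386  16  29 297] [ 0.928 -0.309] 0.0921
```

View pics/w11.png

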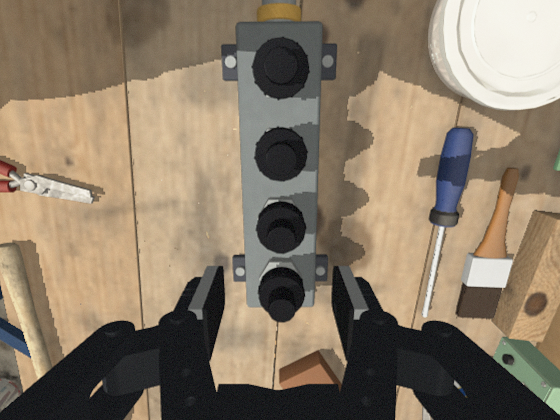

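Emit:
{"method": "arm_command", "body": {
  "commands": [
    [[-1,4,0,0,0,0],[-2,8,0,0,0,0],[-3,12,0,0,0,0],[-4,16,0,0,0,0],[-5,20,0,0,0,0],[-6.15,22.6,0,0,0,0],[-6.15,22.6,0,0,0,0],[-6.15,22.6,0,0,0,0]]
  ]
}}

```text
clock: 51.15
position: [0.5342, 0.141, 0.2508]
ee_rot: [0.517, -0.483, 0.483, -0.516]
ft_force: [0.4, -0.3, 0.2]
grip_width: 0.585
```

Emit:
{"method": "arm_command", "body": {
  "commands": [
    [[0,0,-4,0,0,0],[0,0,-8,0,0,0],[0,0,-12,0,0,0],[0,0,-16,0,0,0],[0,0,-16,0,0,0],[0,0,-16,0,0,0]]
  ]
}}

```text
clock: 51.75
position: [0.5351, 0.1387, 0.092]
ee_rot: [0.516, -0.484, 0.484, -0.515]
ft_force: [1.2, 0.6, 0.9]
grip_width: 0.59
```

Emit:
{"method": "arm_command", "body": {
  "commands": [
    [[0,0,0,0,0,0],[0,0,0,0,0,0],[0,0,0,0,0,0],[0,0,0,0,0,0],[0,0,0,0,0,0],[0,0,0,0,0,0]]
  ],
  "claw": 1.2,
  "newtons": 25
}}

```text
clock: 52.35
position: [0.534, 0.1401, 0.093]
ee_rot: [0.516, -0.484, 0.483, -0.516]
ft_force: [-10.5, -1.9, 14.2]
grip_width: 0.173
```

```bash
python3 - <<'E'
from h import *
print(pose(), manip.get_obs()["joint_pos"].round(2))
a=np.array([.583,.1432]); th0=183.9
p0=a+.048*np.array([np.cos(np.radians(th0)),np.sin(np.radians(th0))]); print(p0)
for i in range(0,41):
    th=np.radians(th0+i*9.25); q=a+.048*np.array([np.cos(th),np.sin(th)]); print(i,((q-p0)*100).round(2),end=' ')
E
```

```text
(52.35, array([0.534 , 0.1401, 0.093 ]), 'toolY', array([-0.002,  0.002, -1.   ]), 'jawZ', array([ 0.998,  0.065, -0.002]), 'jaw ang', np.float64(3.8), 'f', array([-10.5,  -1.9,  14.2]), 'w', 14.7) [-0.96  0.36  0.74  1.85 -0.28  1.04 -0.04]
[0.53511115 0.13993527]
0 [0. 0.] 1 [ 0.11 -0.77] 2 [ 0.35 -1.5 ] 3 [ 0.7  -2.19] 4 [ 1.16 -2.82] 5 [ 1.71 -3.36] 6 [ 2.35 -3.81] 7 [ 3.04 -4.14] 8 [ 3.78 -4.37] 9 [ 4.55 -4.47] 10 [ 5.32 -4.44] 11 [ 6.08 -4.3 ] 12 [ 6.81 -4.03] 13 [ 7.48 -3.65] 14 [ 8.09 -3.16] 15 [ 8.6  -2.59] 16 [ 9.02 -1.93] 17 [ 9.33 -1.22] 18 [ 9.52 -0.47] 19 [9.59 0.3 ] 20 [9.53 1.07] 21 [9.35 1.82] 22 [9.05 2.54] 23 [8.64 3.19] 24 [8.13 3.77] 25 [7.53 4.27] 26 [6.86 4.66] 27 [6.14 4.93] 28 [5.38 5.09] 29 [4.61 5.12] 30 [3.84 5.03] 31 [3.1  4.82] 32 [2.4  4.49] 33 [1.76 4.05] 34 [1.2  3.51] 35 [0.73 2.89] 36 [0.37 2.21] 37 [0.13 1.48] 38 [0.   0.71] 39 [ 0.   -0.06] 40 [ 0.13 -0.83]
```

Emit:
{"method": "arm_command", "body": {
  "commands": [
    [[0.1,-0.8,0.2,0,0,0],[0.35,-1.5,0.2,0,0,0],[0.7,-2.2,0.2,0,0,0],[1.2,-2.8,0.2,0,0,0],[1.7,-3.35,0.2,0,0,0],[2.35,-3.8,0.2,0,0,0],[3.0,-4.15,0.2,0,0,0],[3.8,-4.35,0.2,0,0,0],[4.55,-4.45,0.2,0,0,0],[5.3,-4.45,0.2,0,0,0],[5.3,-4.45,0.2,0,0,0]]
  ]
}}

```text
clock: 53.45
position: [0.5874, 0.0918, 0.0933]
ee_rot: [0.517, -0.483, 0.485, -0.514]
ft_force: [-0.4, -10.4, -6.8]
grip_width: 0.172
```

```bash
python3 - <<'E'
from h import *
print(pose())
c=cam("wrist","pics/w12.png")
c=cam("scene","pics/s12.png"); x=c["pixels"][160:290,150:350]; cv2.imwrite("pics/s12z.png",cv2.resize(x,None,fx=4,fy=4,interpolation=cv2.INTER_CUBIC))
E
```

```text
(53.45, array([0.5874, 0.0918, 0.0933]), 'toolY', array([-0.002, -0.004, -1.   ]), 'jawZ', array([ 0.998,  0.063, -0.002]), 'jaw ang', np.float64(3.6), 'f', array([ -0.4, -10.4,  -6.8]), 'w', 14.7)
```

View pics/s12z.png

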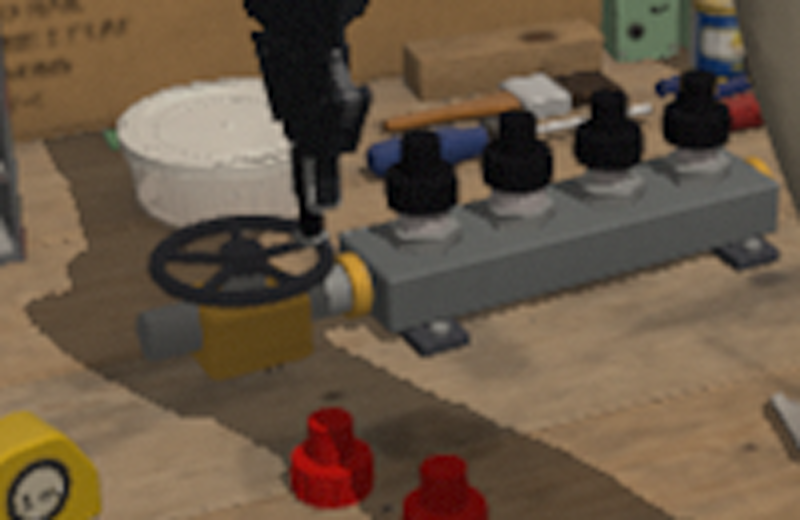

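Emit:
{"method": "arm_command", "body": {
  "commands": [
    [[0.8,0.15,0,0,0,0],[1.5,0.4,0,0,0,0],[2.2,0.8,0,0,0,0],[2.8,1.3,0,0,0,0],[3.3,1.85,0,0,0,0],[3.7,2.5,0,0,0,0],[4.0,3.2,0,0,0,0],[4.2,4.0,0,0,0,0],[4.3,4.75,0,0,0,0],[4.25,5.5,0,0,0,0],[4.05,6.25,0,0,0,0],[3.75,7.0,0,0,0,0],[3.35,7.65,0,0,0,0],[2.85,8.2,0,0,0,0],[2.25,8.7,0,0,0,0],[1.55,9.1,0,0,0,0],[0.85,9.4,0,0,0,0],[0.1,9.55,0,0,0,0],[0.1,9.55,0,0,0,0]]
  ]
}}

```text
clock: 55.45
position: [0.5896, 0.1958, 0.0953]
ee_rot: [-0.515, 0.483, -0.482, 0.52]
ft_force: [3.3, 11.6, -2.4]
grip_width: 0.176
```

```bash
python3 - <<'E'
from h import *
print(pose())
c=cam("scene","pics/s13.png"); x=c["pixels"][160:290,150:350]; cv2.imwrite("pics/s13z.png",cv2.resize(x,None,fx=4,fy=4,interpolation=cv2.INTER_CUBIC))
E
```

```text
(55.45, array([0.5896, 0.1958, 0.0953]), 'toolY', array([ 0.004,  0.006, -1.   ]), 'jawZ', array([0.998, 0.07 , 0.005]), 'jaw ang', np.float64(4.0), 'f', array([ 3.3, 11.6, -2.4]), 'w', 15.0)
```

View pics/s13z.png

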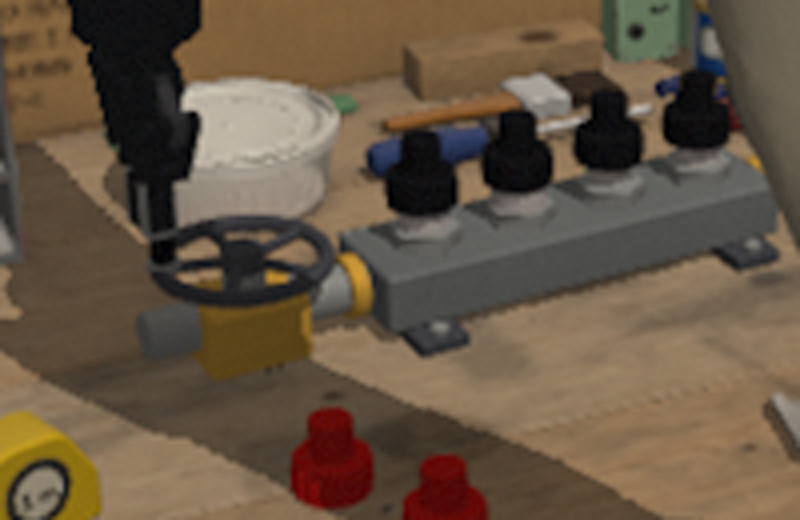

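Emit:
{"method": "arm_command", "body": {
  "commands": [
    [[-0.8,0.05,0,0,0,0],[-1.55,-0.05,0,0,0,0],[-2.3,-0.25,0,0,0,0],[-3.0,-0.6,0,0,0,0],[-3.6,-1.05,0,0,0,0],[-4.2,-1.6,0,0,0,0],[-4.65,-2.2,0,0,0,0],[-5.0,-2.9,0,0,0,0],[-5.25,-3.6,0,0,0,0],[-5.4,-4.4,0,0,0,0],[-5.4,-5.1,0,0,0,0],[-5.35,-5.5,0,0,0,0],[-5.3,-5.8,0,0,0,0],[-5.3,-5.8,0,0,0,0],[-5.3,-5.8,0,0,0,0]]
  ]
}}

```text
clock: 57.0
position: [0.5345, 0.1343, 0.0949]
ee_rot: [-0.516, 0.484, -0.482, 0.517]
ft_force: [-12.6, 1.6, 13.8]
grip_width: 0.173
```

```bash
python3 - <<'E'
from h import *
print(pose())
E
```

```text
(57.0, array([0.5345, 0.1343, 0.0949]), 'toolY', array([-0.003,  0.003, -1.   ]), 'jawZ', array([ 0.998,  0.067, -0.002]), 'jaw ang', np.float64(3.8), 'f', array([-12.6,   1.6,  13.8]), 'w', 14.8)
```

Emit:
{"method": "arm_command", "body": {
  "commands": [
    [[0,-0.4,0,0,0,0],[0,-0.8,0,0,0,0],[0,-0.8,0,0,0,0]]
  ]
}}

```text
clock: 57.3
position: [0.5346, 0.1307, 0.0948]
ee_rot: [-0.516, 0.484, -0.48, 0.519]
ft_force: [-8.8, 16.1, 7.3]
grip_width: 0.176
```

```bash
python3 - <<'E'
from h import *
print(pose())
c=cam("scene","pics/s14.png"); x=c["pixels"][160:290,150:350]; cv2.imwrite("pics/s14z.png",cv2.resize(x,None,fx=4,fy=4,interpolation=cv2.INTER_CUBIC))
c=cam("wrist","pics/w14.png");
E
```

```text
(57.3, array([0.5346, 0.1307, 0.0948]), 'toolY', array([-0.001,  0.008, -1.   ]), 'jawZ', array([ 0.998,  0.07 , -0.001]), 'jaw ang', np.float64(4.0), 'f', array([-8.8, 16.1,  7.3]), 'w', 15.1)
```

View pics/w14.png

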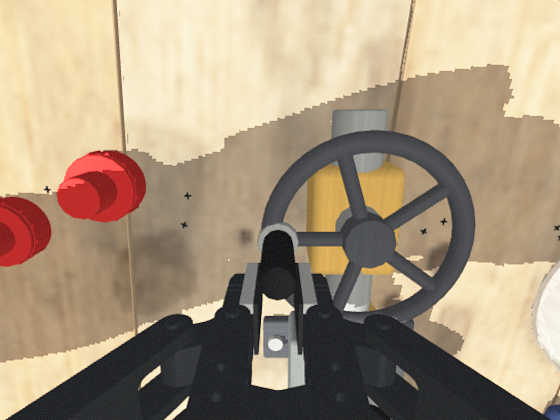

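View pics/s14z.png

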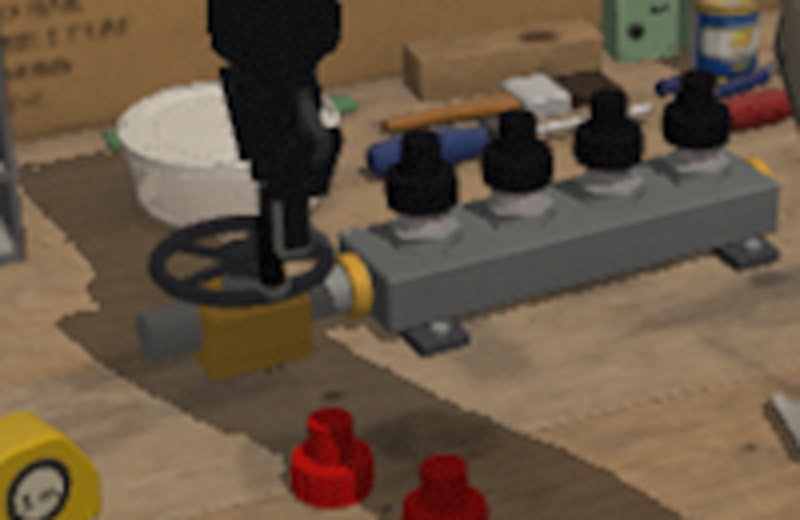

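Emit:
{"method": "arm_command", "body": {
  "commands": [
    [[0,0.3,0,0,0,0],[0,0.3,0,0,0,0],[0,0.3,0,0,0,0]]
  ]
}}

```text
clock: 57.7
position: [0.5346, 0.1308, 0.0948]
ee_rot: [-0.516, 0.484, -0.481, 0.517]
ft_force: [-11.3, 7.2, 11.2]
grip_width: 0.173
```

Emit:
{"method": "arm_command", "body": {
  "commands": [
    [[0,0,0,0,0,0],[0,0,0,0,0,0],[0,0,0,0,0,0],[0,0,0,0,0,0],[0,0,4,0,0,0],[0,0,8,0,0,0],[0,0,12,0,0,0],[0,0,15.5,0,0,0],[2,-4,15.5,0,0,0],[4,-8,15.5,0,0,0],[4,-8,15.5,0,0,0],[4,-8,15.5,0,0,0]]
  ],
  "claw": 5
}}

```text
clock: 58.9
position: [0.5759, 0.0464, 0.2483]
ee_rot: [0.515, -0.484, 0.484, -0.515]
ft_force: [0.0, 1.4, 0.4]
grip_width: 0.586
```

```bash
python3 - <<'E'
from h import *
print(pose())
c=cam("wrist","pics/w15.png")
W=c["W"];z=W[...,2]
for s,ce,l in blobs(W,(z>.1125)&(z<.135)): print(s,np.round(cv2.minEnclosingCircle(W[l][:,:2].astype(np.float32))[0],4),np.nanmedian(z[l]).round(4))
for th in ("wheel_peg",): 
    for m in manip.masks_of("wrist",th): print(th,m["p"],m["bbox"])
t=cam("top","pics/t15.png")
E
```

```text
(58.9, array([0.5759, 0.0464, 0.2483]), 'toolY', array([ 0.   , -0.001, -1.   ]), 'jawZ', array([ 0.998,  0.062, -0.   ]), 'jaw ang', np.float64(3.6), 'f', array([0. , 1.4, 0.4]), 'w', 50.1)
[220  70  21  22 359] [0.5348 0.1399] 0.1165
[279 218  30  33 744] [0.5921 0.0193] 0.1227
[279 290  28  30 667] [ 0.5966 -0.0505] 0.1227
[280 351  26  29 602] [ 0.6013 -0.1195] 0.1227
wheel_peg 0.77 [219.0, 12.8, 354.0, 151.7]
wheel_peg 0.49 [219.2, 4.2, 355.2, 388.7]
```

View pics/w15.png

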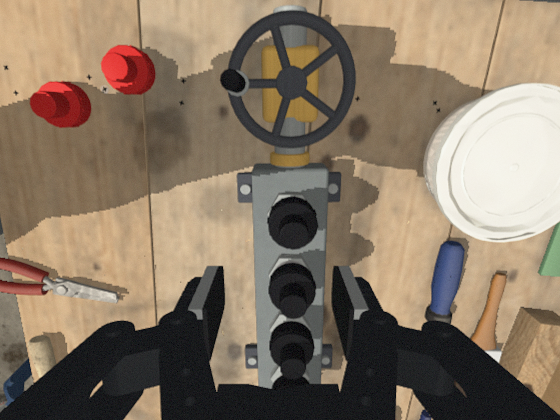

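View pics/t15.png

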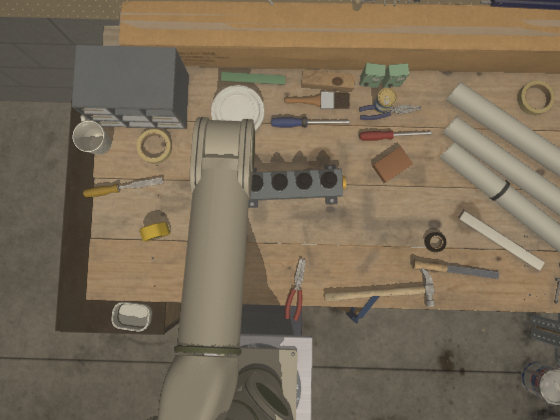

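```bash
python3 - <<'E'
from h import *
print(manip.hand_in(), manip.get_obs()["clock"])
E
```

```text
the job is handed in; nothing more can be done
the job is handed in; nothing more can be done
```

I shut the valve, pushed all four black caps home on their stubs, then opened the valve one full turn to its stop. I handed the job in at about 59 s of the 210 s allowed; no verdict came back.

**Valve shut:** I turned it to its stop before touching any cap. The peg top measured within about 0.2 mm of where it should be when shut.

**Caps:** There were four caps for four stubs, so no stub had to stay open.
- One cap had moved about 5 cm by the time I came to grasp it. The grip closed on nothing, so I located it again and picked it up.
- That cap stopped 4 mm down on port3 and then fitted port0 (32 mm).
- Another cap stopped on port3's rim and fitted port2 (22 mm).
- The last two went straight onto port3 (27 mm) and port1 (37 mm).

**Fit check:** All four boss tops measured z = 122.7–122.8 mm, where a fully seated cap should read 123 mm. They were pressed down with 44–65 N.

**Valve open:** After the full turn, the peg was back at its stop within about 0.4 mm of the shut position. I pressed it against the stop with about 16 N to confirm. During the turn the peg slid slightly along the finger pads, but this did not affect where the wheel ended up.

In the last pictures the red look-alikes and the other things on the bench looked unmoved, and the gripper was clear of everything. No check failed.

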